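# Free the jammed cup dispenser and stand a cup on the coaster

## Robot

A 6-joint arm with a two-finger parallel gripper is mounted at the origin on the work surface. World frame = base frame: x ahead of the robot, y to its left, z up, the work surface at z = 0. Lengths are in m, angles in degrees, forces in N, time in s.
With the tool pointing down it reaches from about 0.4 to 0.825 m from the base axis. Payload 7 kg.
Tool frame: the origin (TCP) lies midway between the tips of the shut fingers; the grasp point (between the pads) lies 19 mm behind it (ctrl.hold_point_z is the distance from the TCP to the grasp point, in m); z points along the fingers, y is the line along which they close (so a half turn about z gives the same grasp; the last joint's range is limited). The gripper opens to 88 mm and grips with 3 to 60 N. Pads are 19 mm wide; open, the fingers measure 130 mm over their backs; the gripper's body (78 mm by 193 mm) begins 47 mm behind the grasp point.
Start: joints at [80.793, 20.546, 0.682, 0, -70.136, -16.507], TCP at [0.293, 0.608, 0.201] pointing down, gripper open.
Joint ranges: [-176.03, 176.03], [-82.01, 121.73], [-58.28, 71.71], [-173.87, 95.51], [-174.79, -0.11], [-173.66, 173.66]. Speed limits (degrees/s): [136.94, 136.94, 172.46, 180, 180, 180].

## Interface

Orientations are given as [roll, pitch, yaw] about the fixed x, y, z axes, in that order (R = Rz(yaw) Ry(pitch) Rx(roll)).
In Python, from plant import ctrl gives the robot as it stands.
- The arm moves only by the tool apply_moves, never from a script. Its argument "deltas" is a list of rows, each an object with "fingers": the finger opening in mm, from 0 to 87.6; "delta_pos": the shift along the tool's x, y, z in mm, a list of three; "angular": the turn, a rotation vector about the tool's x, y, z in degrees, a list of three. A call has 1 to 10 rows; each row is the pose to reach, as a shift and turn from the pose commanded when the call began, along the tool's axes at that moment; what a row does not reach only later rows make up. A row lasts 1/10 s, in which the tool goes at most 50 mm and 8.59 degrees, less where a joint would pass 70% of its speed; a pose out of reach is approached as far as the arm can. A call with a gripper value outside its range is refused whole. The fingers move at their own pace and stop on an object; the grip force is fixed at half the most. Time passes only in rows, so rows that repeat a pose let the fingers close. It gives the time, the measured TCP pose, the force, the opening and the grip force at its end, in the units of the state.
- ctrl.get_obs(): the state, without advancing time (a new reading comes with each control period).
- ctrl.snapshot(name): name is "side" or "top"; returns the picture (400x640x3 uint8, red, green, blue); there is no depth.
- ctrl.camera_params(name): a dict with "fx", "fy", "cx", "cy" (pixels), "cam_to_world" (4x4, takes a point from camera to world coordinates). Camera axes: x right, y up, looking along -z (the intrinsics and any distortion apply to the point x, -y, -z); pixel columns grow to the right and rows downward; lengths in m; the calibration is good to about 2 mm. A picture is of the moment at which its call begins. camera_params takes no time and is no camera call.
- ctrl.close_job(): hands the job in; it is judged then, once.
The state is a dict: "clock": time; "joint_pos": joint angles; "qvel": joint speeds; "tau": joint torques, N m; "tool_pos": TCP position; "orientation": TCP orientation; "force": force on the tool from outside, world axes, zero at the start; "moment": the same for the moment, N m; "opening": finger opening in m; "gripper_force": force on a finger pad.
Only numpy, scipy, OpenCV 4.12 (cv2) and the standard library are available. Lean on these libraries where they do the work, as an engineer would, in place of code of your own. Each camera call takes 0.05 s, during which the arm holds its last target. There are 200 camera calls.

## Task

Two steel cups are jammed side by side behind the narrow opening of the wooden cup dispenser. Reach into the blocking cup, the one behind the wider lip, nudge it straight back until the follower plate behind it comes up against its rubber buffers and press it there for a moment with about 12 N (more than 16 N would dent it); then, with the blocking cup left back there in the tray, slide the other cup out through the opening without lifting it over the lips or ramming them, and stand it gently, upright and centred, on the wooden coaster. Leave everything else on the slab where it is.

Things in the scene. Friction and masses are not known exactly. Their poses are not given: they have to be found in the camera images.
- tray: Fixed wooden cup dispenser, open on top. Origin: underside of its 4 mm thick floor, midway between the two places where the jammed cups stand. Its x axis points from the mouth into the lane (away from the opening), y to the left, z up. Lane: 135 mm wide between side walls 34 mm high (inner faces at y = +-67.5 mm), from x = -24 to 209 mm. In front of the lips an open floor (apron), 110 mm wide, reaches to x = -170 mm at the same level. Yaw varies by +-0.3 rad.
- wide_lip: Fixed upright wooden plate across the mouth, 90 mm wide (y), 6 mm thick (x), 30 mm high; origin at the centre of its underside, on the tray floor, at tray x = -37 mm and y = +68 or -68 mm (the side varies). The cup on its side of the tray is the blocking cup. Its inner edge lies 23 mm from the tray's centre line.
- narrow_lip: The same but 38 mm wide, on the other side; its inner edge lies 49 mm from the tray's centre line. The opening between the two lips is 72 mm wide and so centred 13 mm from the tray's centre line, towards the narrow lip.
- cup_left: Open steel cup, straight cylinder, outer diameter 64 mm, inner 58 mm, height 42 mm, base 4 mm thick, 0.1 to 0.17 kg; origin at the centre of its underside. Stands on the tray floor at about tray x = 0, y = +33 mm. A closed pair of fingertips fits into it.
- cup_right: Same cup at about tray x = 0, y = -33 mm. The blocking cup must stand at least about 45 mm farther back before the other can slide sideways in front of it and out.
- follower: Upright wooden plate across the lane behind the cups, 128 mm wide, 46 mm high; origin at the bottom centre of its face towards the cups. It slides along tray x with about 3 N of friction and stays where it is left. Somewhere between tray x = 83 and 113 mm (the buffers sit on an adjustable clamp, 30 to 50 mm behind where the follower starts; to be found by feel) it meets rubber buffers of about 5 N per mm, which give back when released; it starts between x = 33 and 83 mm.
- coaster: Loose round wooden coaster, diameter 100 mm, 8 mm thick; origin at the centre of its underside. It lies on the slab left or right in front of the dispenser.
- creamer: Bystander: small glass jug, 75 mm high, 72 mm across, on the side where the coaster is not; origin at the centre of its underside.
- bottle: Bystander: clear empty plastic bottle with cap, 64 mm across, 200 mm high; origin at the centre of its underside.
- jar: Bystander: jar, 80 mm across, 100 mm high; origin at the centre of its underside.
- spoon: Bystander: spoon 150 mm long lying on the slab, origin at about its middle.
- spare_cup0: Bystander: upturned steel cup, 64 mm across, 42 mm high, in a row of three on the slab; not to be used.
- spare_cup1: Bystander: upturned steel cup, 64 mm across, 42 mm high, in a row of three on the slab; not to be used.
- spare_cup2: Bystander: upturned steel cup, 64 mm across, 42 mm high, in a row of three on the slab; not to be used.
Mind the look-alikes: they are no part of the job. What is shaped like the cup_left but green or turquoise is not meant.

How it is judged:
By the outcome, as a careful person would: the job done as asked, in the order asked, and still so for the second after the job is handed in, with the robot touching nothing.
It also fails if it takes over 72 s, if anything falls off the work surface, if the arm or the gripper's body presses on something with over 40 N, if the wrist force passes 120 N, or if a joint passes its speed limit or range.

## Working session

There is one attempt and no reset: what is moved stays moved. The work goes in short steps, Python scripts to look and compute and a tool call to move; the robot and the scene stay as the last step left them, time stands still between calls to the robot, and variables do not carry over. Pictures are saved under pics/ and viewed, at most 10 in all, crops included, and the job is handed in when it is done.

Besides the shell and the picture viewer there is one more tool, called after "Call:" as name([rows], argument=value, ...), one row to a line, values as JSON. apply_moves: Moves the arm, as the interface text tells. Its arguments: {"type":"object","properties":{"deltas":{"type":"array"}},"required":["deltas"]}

```bash
mkdir -p pics; ls; python3 - <<'E'
from plant import ctrl
import cv2,numpy as np
for n in("top","side"):
    cv2.imwrite(f"pics/{n}0.png",ctrl.snapshot(n)[:,:,::-1]); print({k:np.round(v,4).tolist() if not isinstance(v,str) else v for k,v in ctrl.camera_params(n).items()})
o=ctrl.get_obs();print(o['clock'],o['tool_pos'],o['orientation'],o['force'],ctrl.hold_point_z)
E
```

```text
pics
{'fx': 437.3084, 'fy': 437.3084, 'cx': 319.8334, 'cy': 198.792, 'cam_to_world': [[-0.0147, 0.9995, -0.0273, 0.5153], [-0.9996, -0.014, 0.0245, 0.0321], [0.0241, 0.0277, 0.9993, 1.2432], [0.0, 0.0, 0.0, 1.0]]}
{'fx': 400.7013, 'fy': 400.7013, 'cx': 318.9094, 'cy': 199.4539, 'cam_to_world': [[-0.8056, 0.4629, -0.3697, 0.1422], [-0.5924, -0.6247, 0.5087, 0.5976], [0.0045, 0.6288, 0.7775, 0.9201], [0.0, 0.0, 0.0, 1.0]]}
0.1 [0.29267669 0.60771282 0.20001386] [ 1.79915151e+02 -8.40316704e-03 -2.57191769e+01] [-0.05249447 -0.22620673  0.58943086] 0.0188
```

View pics/top0.png

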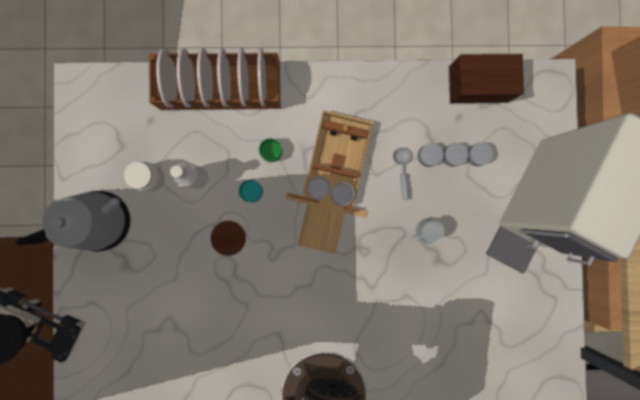

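View pics/side0.png

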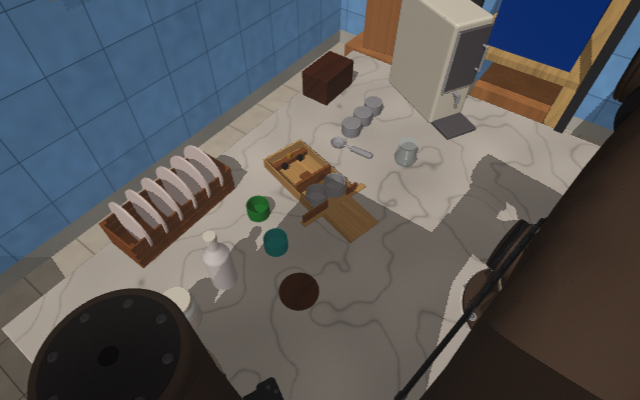

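```bash
python3 - <<'E'
import cv2
i=cv2.imread("pics/top0.png")[100:260,200:390]
cv2.imwrite("pics/c0.png",cv2.resize(i,None,fx=4.2,fy=3.75*1.0,interpolation=cv2.INTER_CUBIC) if 0 else cv2.resize(i,None,fx=3.75,fy=3.75,interpolation=cv2.INTER_CUBIC))
E
```

```text
(no output)
```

View pics/c0.png

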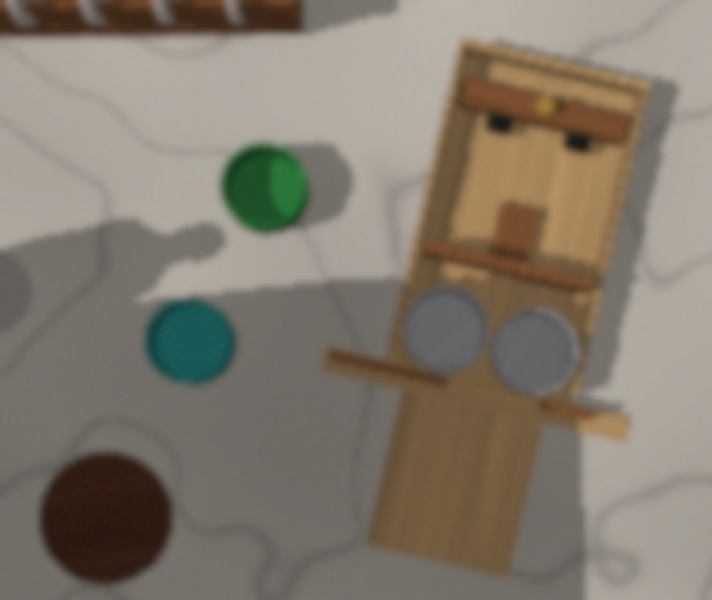

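```bash
cat > h.py <<'E'
from plant import ctrl
import numpy as np, cv2
from scipy.optimize import least_squares
def ray(n,px,z):
    p=ctrl.camera_params(n);T=np.array(p["cam_to_world"])
    d=T[:3,:3]@np.array([(px[0]-p["cx"])/p["fx"],-(px[1]-p["cy"])/p["fy"],-1])
    return T[:3,3]+d*(z-T[2,3])/d[2]
def proj(n,P):
    p=ctrl.camera_params(n);T=np.array(p["cam_to_world"])
    c=T[:3,:3].T@(np.array(P)-T[:3,3])
    return np.array([p["cx"]+p["fx"]*c[0]/-c[2],p["cy"]-p["fy"]*c[1]/-c[2]])
E
python3 - <<'E'
from h import *
cr=lambda u,v:(200+(u+.5)/3.75-.5,100+(v+.5)/3.75-.5)
pts=[((370,543),(-170,55,4)),((510,576),(-170,-55,4)),((447,383),(-40,23,34)),((540,408),(-40,-49,34)),((445,330),(0,33,46)),((535,351),(0,-33,46)),((325,358),(-40,113,34)),((628,438),(-40,-87,4))]
W=[ray("top",cr(*a),b[2]/1e3)[:2] for a,b in pts]
def w(q,b):
    c,s=np.cos(q[2]),np.sin(q[2]);return np.array([q[0]+(c*b[0]-s*b[1])/1e3,q[1]+(s*b[0]+c*b[1])/1e3])
f=lambda q:np.ravel([(w(q,b)-a)*1e3 for a,(_,b) in zip(W,pts)])
r=least_squares(f,[.5,0,0],loss='soft_l1',f_scale=2)
print(r.x,np.degrees(r.x[2]));print(f(r.x).reshape(-1,2).round(1))
def tr(P):
    d=np.array(P[:2])-r.x[:2];c,s=np.cos(r.x[2]),np.sin(r.x[2]);return (np.array([c*d[0]+s*d[1],-s*d[0]+c*d[1]])*1e3).round(1)
for n,p,z in[("Lcup",(445,330),.046),("Rcup",(535,351),.046),("follL",(425,250),.050),("follR",(598,292),.05),("coaster",(106,517),.008),("buf",(500,124),.02)]:
    P=ray("top",cr(*p),z);print(n,P.round(4),tr(P))
# automatic centre of coaster + reprojection in side view
for n,P in[("coaster",ray("top",cr(106,517),.008)),("Lcup",ray("top",cr(445,330),.046)),("Rcup",ray("top",cr(535,351),.046))]: print(n,proj("side",P).round(1))
i=cv2.imread("pics/top0.png")[210:265,200:258];m=((i.max(2)<75)&(i[:,:,2]>1.5*i[:,:,0])).astype(np.uint8);M=cv2.moments(m,True);print("coaster px",200+M['m10']/M['m00'],210+M['m01']/M['m00'],2*np.sqrt(M['m00']/np.pi),ray("top",(200+M['m10']/M['m00'],210+M['m01']/M['m00']),.008))
i=cv2.imread("pics/side0.png")[140:250,260:390];cv2.imwrite("pics/c1.png",cv2.resize(i,None,fx=5,fy=5,interpolation=cv2.INTER_CUBIC))
E
```

```text
[ 0.57154628 -0.02690432 -0.23900716] -13.694101597418818
[[-1.7  2.4]
 [-1.2  0.7]
 [-2.  -0.4]
 [ 0.4 -1.9]
 [ 0.7 -1.3]
 [ 1.3  0.2]
 [-0.4 -2.5]
 [14.9 29.9]]
Lcup [0.5787 0.0064 0.046 ] [-1.  34.1]
Rcup [ 0.5624 -0.0592  0.046 ] [ -1.2 -33.5]
follL [0.6371 0.0203 0.05  ] [52.5 61.3]
follR [ 0.6048 -0.1057  0.05  ] [ 50.9 -68.7]
coaster [0.444  0.2613 0.008 ] [-192.1  249.8]
buf [ 0.7342 -0.0376  0.02  ] [160.5  28.1]
coaster [299.5 289.8]
Lcup [317.  191.8]
Rcup [334.9 180.5]
coaster px 227.78335233751426 237.78221208665906 33.416030295843605 [0.44325781 0.26163666 0.008     ]
```

View pics/c1.png

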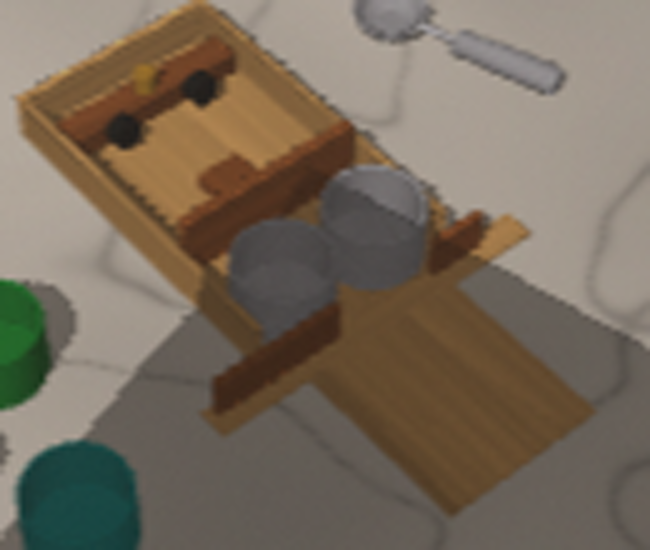

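The left steel cup, top px (319,188), stands behind the wide lip, so it is the blocker. The right steel cup, px (343,194), is the one to take out. The green cup (270,150), turquoise cup (251,191) and three upturned cups (432–482,154) don't fit the description. The coaster is at px (228,238).

```bash
cat >> h.py <<'E'
from scipy.spatial.transform import Rotation as R
TR=np.array([.5715,-.0269]);TY=-.239
def t2w(x,y):
    c,s=np.cos(TY),np.sin(TY);return TR+np.array([c*x-s*y,s*x+c*y])/1e3
def w2t(P):
    d=np.array(P[:2])-TR;c,s=np.cos(TY),np.sin(TY);return np.array([c*d[0]+s*d[1],-s*d[0]+c*d[1]])*1e3
def delta(pos,yaw):
    o=ctrl.get_obs();r=R.from_euler('xyz',o['orientation'],degrees=True);g=R.from_euler('xyz',[180,0,yaw],degrees=True)
    print('mm',(r.inv().apply(np.array(pos)-o['tool_pos'])*1e3).round(1),'rot',(r.inv()*g).as_rotvec(degrees=True).round(2))
E
python3 - <<'E'
from h import *
delta([.40,.25,.25],-13.7)
delta([*t2w(-1,33.5),.2],-13.7)
E
```

```text
mm [251.9 275.8 -49.5] rot [  0.09   0.   -12.02]
mm [518.6 418.2   0.7] rot [  0.09   0.   -12.02]
```

Call:
apply_moves([
  {"fingers":0,"delta_pos":[32,35,-6],"angular":[0,0,-2]},
  {"fingers":0,"delta_pos":[63,69,-12],"angular":[0,0,-4]},
  {"fingers":0,"delta_pos":[95,104,-18],"angular":[0,0,-6]},
  {"fingers":0,"delta_pos":[126,138,-25],"angular":[0,0,-8]},
  {"fingers":0,"delta_pos":[158,173,-31],"angular":[0,0,-10]},
  {"fingers":0,"delta_pos":[189,207,-37],"angular":[0,0,-12]},
  {"fingers":0,"delta_pos":[220,241,-43],"angular":[0.1,0,-12]},
  {"fingers":0,"delta_pos":[252,276,-49],"angular":[0.1,0,-12]},
  {"fingers":0,"delta_pos":[285,294,-43],"angular":[0.1,0,-12]},
  {"fingers":0,"delta_pos":[318,310,-37],"angular":[0.1,0,-12]},
])

```text
clock: 1.1
tool_pos: [0.4452, 0.1892, 0.2384]
orientation: [-179.8, -0.1, -13.7]
force: [0.3, 1.3, 0.4]
opening: 0.0132
gripper_force: 0.0
```

```bash
python3 - <<'E'
from h import *
print(ctrl.get_obs()['tool_pos'],ctrl.get_obs()['orientation'])
delta([*t2w(-1,33.5),.12],-13.7)
E
```

```text
[0.44518882 0.18921072 0.23844769] [-1.79804293e+02 -5.44371916e-02 -1.37066724e+01]
mm [172.8 146.9 118.1] rot [-0.2  -0.05 -0.01]
```

Call:
apply_moves([
  {"fingers":0,"delta_pos":[30,25,15],"angular":[0,0,0]},
  {"fingers":0,"delta_pos":[60,51,30],"angular":[0,0,0]},
  {"fingers":0,"delta_pos":[90,76,50],"angular":[0,0,0]},
  {"fingers":0,"delta_pos":[120,102,70],"angular":[0,0,0]},
  {"fingers":0,"delta_pos":[150,128,90],"angular":[0,0,0]},
  {"fingers":0,"delta_pos":[173,147,118],"angular":[-0.2,0,0]},
  {"fingers":0,"delta_pos":[173,147,118],"angular":[-0.2,0,0]},
  {"fingers":0,"delta_pos":[173,147,148],"angular":[-0.2,0,0]},
  {"fingers":0,"delta_pos":[173,147,158],"angular":[-0.2,0,0]},
])

```text
clock: 2.0
tool_pos: [0.5765, 0.007, 0.0774]
orientation: [179.8, 0.2, -13.8]
force: [-0.6, -0.7, -1.2]
opening: 0.0005
gripper_force: 0.0
```

```bash
python3 - <<'E'
from h import *
o=ctrl.get_obs();print(o['tool_pos'],o['orientation'],w2t(o['tool_pos']),o['opening'],o['force'])
im=ctrl.snapshot("side")[:,:,::-1];cv2.imwrite("pics/s1.png",cv2.resize(im[90:250,240:400],None,fx=3.7,fy=3.7,interpolation=cv2.INTER_CUBIC))
delta([*t2w(-1,33.5),.018],-13.7)
E
```

```text
[0.5764664  0.00695891 0.07735729] [179.82191845   0.18073636 -13.77416113] [-3.19022441 34.07218127] 0.0005353212784243133 [-0.62360515 -0.70371998 -1.21830099]
mm [ 2.9  0.3 58.8] rot [ 0.22  0.24 -0.04]
```

View pics/s1.png

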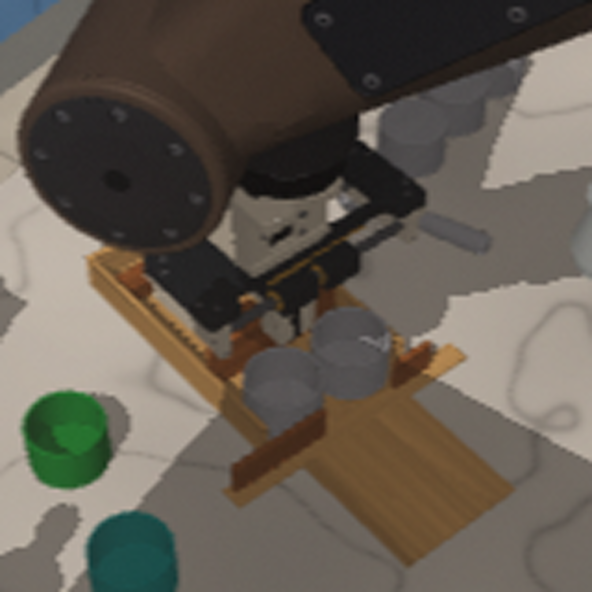

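Call:
apply_moves([
  {"fingers":0,"delta_pos":[3,0,10],"angular":[0.2,0.2,0]},
  {"fingers":0,"delta_pos":[3,0,20],"angular":[0.2,0.2,0]},
  {"fingers":0,"delta_pos":[3,0,30],"angular":[0.2,0.2,0]},
  {"fingers":0,"delta_pos":[3,0,34],"angular":[0.2,0.2,0]},
  {"fingers":0,"delta_pos":[3,0,36],"angular":[0.2,0.2,0]},
])

```text
clock: 2.55
tool_pos: [0.5809, 0.0065, 0.0432]
orientation: [-179.9, -0.2, -13.7]
force: [0.2, 0.8, 0.3]
opening: 0.0004
gripper_force: 0.0
```

Call:
apply_moves([
  {"fingers":0,"delta_pos":[0,0,7],"angular":[0,0,0]},
  {"fingers":0,"delta_pos":[0,0,14],"angular":[0,0,0]},
  {"fingers":0,"delta_pos":[0,0,20],"angular":[0,0,0]},
  {"fingers":0,"delta_pos":[0,0,22],"angular":[0,0,0]},
  {"fingers":0,"delta_pos":[0,0,22],"angular":[0,0,0]},
])

```text
clock: 3.05
tool_pos: [0.5809, 0.0064, 0.0212]
orientation: [-179.9, -0.2, -13.7]
force: [-1.2, -0.2, -0.2]
opening: 0.0
gripper_force: 0.0
```

Call:
apply_moves([
  {"fingers":0,"delta_pos":[4,0,0],"angular":[0,0,0]},
  {"fingers":0,"delta_pos":[8,0,0],"angular":[0,0,0]},
  {"fingers":0,"delta_pos":[12,0,0],"angular":[0,0,0]},
  {"fingers":0,"delta_pos":[15,0,0],"angular":[0,0,0]},
  {"fingers":0,"delta_pos":[18,0,0],"angular":[0,0,0]},
  {"fingers":0,"delta_pos":[21,0,0],"angular":[0,0,0]},
  {"fingers":0,"delta_pos":[24,0,0],"angular":[0,0,0]},
  {"fingers":0,"delta_pos":[27,0,0],"angular":[0,0,0]},
  {"fingers":0,"delta_pos":[30,0,0],"angular":[0,0,0]},
])

```text
clock: 3.95
tool_pos: [0.6106, -0.0006, 0.0217]
orientation: [-179.9, -0.2, -13.7]
force: [0.3, -0.2, 0.7]
opening: 0.0003
gripper_force: 0.0
```

Call:
apply_moves([
  {"fingers":0,"delta_pos":[3,0,0],"angular":[0,0,0]},
  {"fingers":0,"delta_pos":[6,0,0],"angular":[0,0,0]},
  {"fingers":0,"delta_pos":[9,0,0],"angular":[0,0,0]},
  {"fingers":0,"delta_pos":[12,0,0],"angular":[0,0,0]},
  {"fingers":0,"delta_pos":[15,0,0],"angular":[0,0,0]},
])

```text
clock: 4.45
tool_pos: [0.6244, -0.0042, 0.0216]
orientation: [-179.9, -0.1, -13.7]
force: [-2.0, 1.4, 1.9]
opening: 0.0001
gripper_force: 1.8
```

Call:
apply_moves([
  {"fingers":0,"delta_pos":[2,0,0],"angular":[0,0,0]},
  {"fingers":0,"delta_pos":[4,0,0],"angular":[0,0,0]},
  {"fingers":0,"delta_pos":[6,0,0],"angular":[0,0,0]},
  {"fingers":0,"delta_pos":[8,0,0],"angular":[0,0,0]},
])

```text
clock: 4.85
tool_pos: [0.6325, -0.0061, 0.0217]
orientation: [-179.9, -0.2, -13.7]
force: [-3.6, 1.2, 0.7]
opening: 0.0009
gripper_force: 1.6
```

```bash
python3 - <<'E'
from h import *
o=ctrl.get_obs();print(o['tool_pos'],w2t(o['tool_pos']),o['force'])
im=ctrl.snapshot("side")[:,:,::-1];o=ctrl.get_obs();print(o['force'],o['clock']);cv2.imwrite("pics/s2.png",cv2.resize(im[90:250,240:400],None,fx=3.7,fy=3.7,interpolation=cv2.INTER_CUBIC))
E
```

```text
[ 0.63247052 -0.00611189  0.02169385] [54.31625073 34.6308299 ] [-3.63720744  1.2144263   0.69091481]
[-2.34565964  0.59658441  0.22629026] 4.9
```

View pics/s2.png

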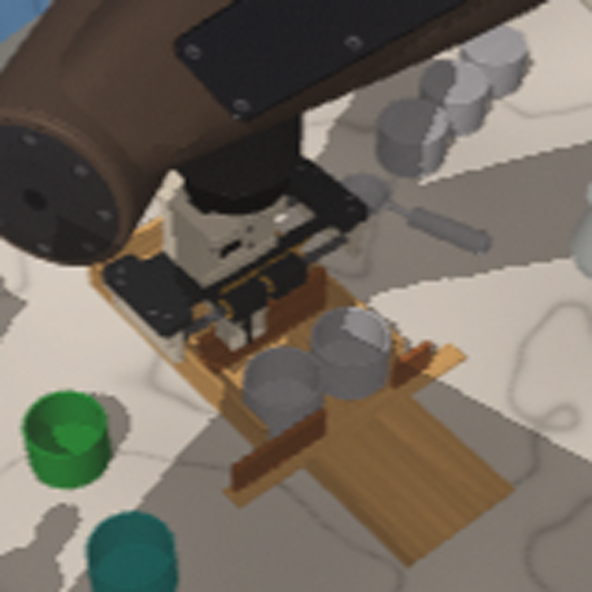

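```bash
python3 - <<'E'
from h import *
f=lambda P:((proj("side",P)-[240,90])*3.7).round(0)
print(f([.5765,.007,.0774]),f([.6325,-.0061,.0217]),f([.6325,-.0061,.0617]))
im=ctrl.snapshot("top")[:,:,::-1]
cv2.imwrite("pics/t2.png",cv2.resize(im[100:260,250:410],None,fx=3.7,fy=3.7,interpolation=cv2.INTER_CUBIC))
print([((proj("top",p)-[250,100])*3.7).round() for p in ([.6325,-.0061,.0217],[.6325,-.0061,.2])])
E
```

```text
[287. 352.] [240. 356.] [239. 322.]
[array([268., 255.]), array([276., 228.])]
```

View pics/t2.png

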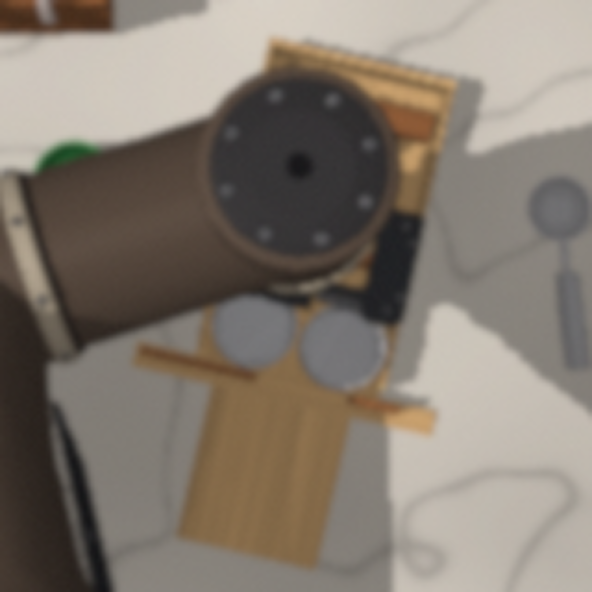

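Call:
apply_moves([
  {"fingers":0,"delta_pos":[-1,0,0],"angular":[0,0,0]},
  {"fingers":0,"delta_pos":[-2,0,-10],"angular":[0,0,0]},
  {"fingers":0,"delta_pos":[-2,0,-25],"angular":[0,0,0]},
  {"fingers":0,"delta_pos":[-2,0,-45],"angular":[0,0,0]},
  {"fingers":0,"delta_pos":[-2,0,-70],"angular":[0,0,0]},
  {"fingers":0,"delta_pos":[-20,-30,-100],"angular":[0,0,0]},
  {"fingers":0,"delta_pos":[-45,-60,-120],"angular":[0,0,0]},
  {"fingers":0,"delta_pos":[-75,-90,-120],"angular":[0,0,0]},
  {"fingers":0,"delta_pos":[-105,-120,-120],"angular":[0,0,0]},
  {"fingers":0,"delta_pos":[-135,-150,-120],"angular":[0,0,0]},
])

```text
clock: 5.95
tool_pos: [0.5364, 0.1732, 0.1432]
orientation: [-179.8, -0.3, -13.7]
force: [0.1, 0.9, 0.3]
opening: 0.0005
gripper_force: 0.0
```

```bash
python3 - <<'E'
from h import *
t=ctrl.snapshot("top")[:,:,::-1];s=ctrl.snapshot("side")[:,:,::-1]
cv2.imwrite("pics/t3full.png",t);cv2.imwrite("pics/s3full.png",s)
a=cv2.resize(t[130:220,280:380],(400,360),interpolation=cv2.INTER_CUBIC)
b=cv2.resize(s[140:230,280:380],(400,360),interpolation=cv2.INTER_CUBIC)
t0=cv2.imread("pics/top0.png");a0=cv2.resize(t0[150:210,280:380],(400,240),interpolation=cv2.INTER_CUBIC)
s1=cv2.imread("pics/s1.png")[250:410,200:360+107]
b0=cv2.resize(s1,(400,240))
cv2.imwrite("pics/m3.png",np.vstack([np.hstack([a,b]),np.hstack([a0,b0])]))
o=ctrl.get_obs();print(o['clock'],o['tool_pos'],o['force'])
E
```

```text
6.05 [0.53542388 0.17535104 0.14329723] [-0.23031618 -0.3267525   0.70241595]
```

View pics/m3.png

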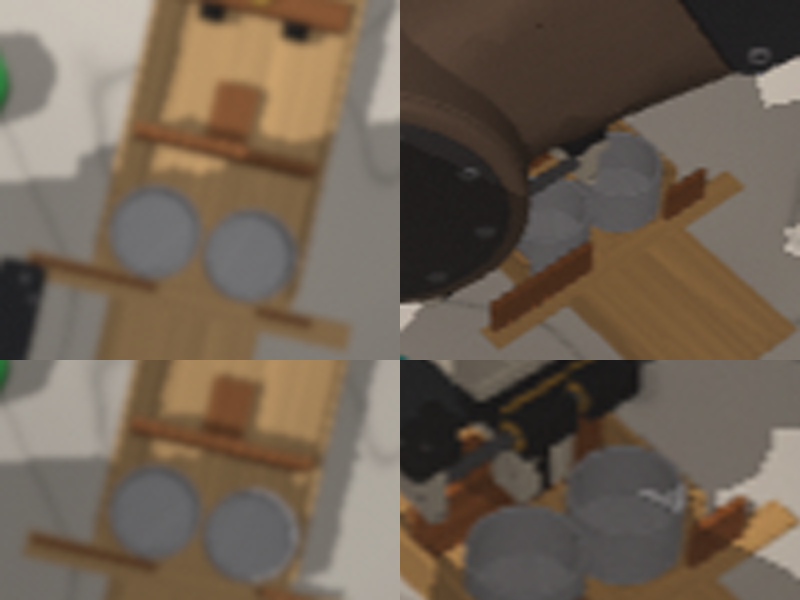

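The last pictures show that the fingers passed over the left cup and pushed the follower about 12 mm, and the cup didn't move. The fingertips must be higher than I assumed, so I'll measure them against the plain apron.

```bash
python3 - <<'E'
from h import *
delta([*t2w(-95,0),.08],-13.7)
E
```

```text
mm [-13.2 188.2  62.4] rot [-0.25 -0.32  0.23]
```

Call:
apply_moves([
  {"fingers":0,"delta_pos":[-13,35,0],"angular":[0,0,0]},
  {"fingers":0,"delta_pos":[-13,70,0],"angular":[0,0,0]},
  {"fingers":0,"delta_pos":[-13,105,10],"angular":[0,0,0]},
  {"fingers":0,"delta_pos":[-13,140,20],"angular":[0,0,0]},
  {"fingers":0,"delta_pos":[-13,165,35],"angular":[0,0,0]},
  {"fingers":0,"delta_pos":[-13,180,48],"angular":[0,0,0]},
  {"fingers":0,"delta_pos":[-13,188,58],"angular":[0,0,0]},
  {"fingers":0,"delta_pos":[-13,188,62],"angular":[0,0,0]},
])

```text
clock: 6.85
tool_pos: [0.4795, -0.0087, 0.079]
orientation: [-179.9, -0.2, -13.8]
force: [-0.2, -0.5, -0.0]
opening: 0.0007
gripper_force: 0.0
```

```bash
python3 - <<'E'
from h import *
o=ctrl.get_obs();P=o['tool_pos'];s=ctrl.snapshot("side")[:,:,::-1];o2=ctrl.get_obs()
cv2.imwrite("pics/s4full.png",s)
print(P,o2['tool_pos'],w2t(P));q=proj("side",P);print(q)
r=R.from_euler('xyz',o['orientation'],degrees=True)
print([proj("side",P+r.apply([a*.0095,b*.021,0])).round(1) for a in(-1,1) for b in(-1,1)])
u,v=q.round().astype(int);h=cv2.cvtColor(np.ascontiguousarray(s),cv2.COLOR_BGR2HSV)
c=s[v-22:v+16,u-22:u+22];H=h[v-22:v+16,u-22:u+22]
for j in range(38): print(v-22+j,''.join('.' if H[j,i,1]>75 else ('#' if H[j,i,2]<60 else ('o' if H[j,i,2]<110 else '+')) for i in range(44)))
print(u-22)
E
```

```text
[ 0.47954266 -0.00870624  0.07898554] [ 0.47974271 -0.00812508  0.07874586] [-93.65049768  -4.09256189]
[349.7503573  197.23102417]
[array([346.4, 203.2]), array([357.8, 195.5]), array([341.6, 199. ]), array([353. , 191.4])]
175 #########################.....#.....########
176 ...####################.....#####...########
177 ###.....###########.......########...######o
178 #######..................#########...#####o+
179 ####################....##########..####o+++
180 #######################################o++++
181 ####################...###########oo#o++++++
182 ################o##.....##########o+++++++++
183 ###############ooo##.....########.o+++++++++
184 ##############oooooooo...######.....++++++++
185 ##############ooooooooo..#####.......+++++++
186 ###############o#ooooo...####o........++++++
187 #################ooooooo####oo........++++++
188 ################oooooooo###ooo......o+++++++
189 o################ooooooo##oooo.....+++++++++
190 oo#############ooooooo++o#o+++...+++++++++++
191 ooo############oooooooooo#o+....++++++++++++
192 oooo#####ooo#oooooooooooo#....++++++++
[... 290 characters left out ...]
++++++++++
199 .......ooo................++++++++++++o+++++
200 ........o..................+++++++++++++++++
201 ............................++++++++++++++++
202 .............................+++++++++++++++
203 ...............................+++++++++++++
204 ................................++++o+++++++
205 .................................++++o+++o++
206 ..................................oo++++++++
207 ...................................+++++++++
208 ....................................o+++++++
209 .....................................+++++++
210 ......................................o+++++
211 ........................................++++
212 .........................................+++
328
```

The fingertips show about 6 px higher than the reported TCP projects to, which is roughly 25 mm in z, while sideways they agree. I'll touch the apron gently to measure this offset.

Call:
apply_moves([
  {"fingers":0,"delta_pos":[0,0,20],"angular":[0,0,0]},
  {"fingers":0,"delta_pos":[0,0,40],"angular":[0,0,0]},
  {"fingers":0,"delta_pos":[0,0,55],"angular":[0,0,0]},
  {"fingers":0,"delta_pos":[0,0,62],"angular":[0,0,0]},
  {"fingers":0,"delta_pos":[0,0,66],"angular":[0,0,0]},
  {"fingers":0,"delta_pos":[0,0,68],"angular":[0,0,0]},
  {"fingers":0,"delta_pos":[0,0,70],"angular":[0,0,0]},
])

```text
clock: 7.6
tool_pos: [0.4806, -0.0075, 0.0097]
orientation: [-179.9, -0.3, -13.7]
force: [0.8, -0.5, -0.3]
opening: 0.0004
gripper_force: 0.0
```

Call:
apply_moves([
  {"fingers":0,"delta_pos":[0,0,1],"angular":[0,0,0]},
  {"fingers":0,"delta_pos":[0,0,2],"angular":[0,0,0]},
  {"fingers":0,"delta_pos":[0,0,3],"angular":[0,0,0]},
  {"fingers":0,"delta_pos":[0,0,4],"angular":[0,0,0]},
])

```text
clock: 8.0
tool_pos: [0.48, -0.0079, 0.0053]
orientation: [-179.9, -0.2, -13.7]
force: [-0.3, -0.6, -0.2]
opening: 0.0
gripper_force: 0.0
```

Call:
apply_moves([
  {"fingers":0,"delta_pos":[0,0,1],"angular":[0,0,0]},
  {"fingers":0,"delta_pos":[0,0,2],"angular":[0,0,0]},
  {"fingers":0,"delta_pos":[0,0,2],"angular":[0,0,0]},
])

```text
clock: 8.3
tool_pos: [0.4799, -0.0079, 0.0031]
orientation: [-179.9, -0.2, -13.7]
force: [0.5, -0.1, 0.7]
opening: 0.0
gripper_force: 0.0
```

```bash
python3 - <<'E'
from h import *
o=ctrl.get_obs();P=o['tool_pos'];s=ctrl.snapshot("side")[:,:,::-1]
print(P,o['force'],np.array(o['joint_pos']).round(2));q=proj("side",P);print(q)
r=R.from_euler('xyz',o['orientation'],degrees=True)
print([proj("side",P+r.apply([a*.0095,b*.021,0])).round(1) for a in(-1,1) for b in(-1,1)])
u,v=q.round().astype(int);h=cv2.cvtColor(np.ascontiguousarray(s),cv2.COLOR_BGR2HSV)
H=h[v-22:v+10,u-22:u+22]
for j in range(32): print(v-22+j,''.join('.' if H[j,i,1]>75 else ('#' if H[j,i,2]<60 else ('o' if H[j,i,2]<110 else '+')) for i in range(44)))
print(u-22)
E
```

```text
[ 0.47985318 -0.0079093   0.00305861] [ 0.52538076 -0.0800303   0.67375356] [ 22.65  15.54 -37.78   0.08 -36.47  53.57]
[347.79723465 214.16486166]
[array([344.6, 220. ]), array([355.4, 212.5]), array([340.1, 215.9]), array([350.9, 208.4])]
192 ############################oo###....#######
193 ############################oo###....#######
194 #################################...########
195 #################################...#######o
196 #################################...######o+
197 #################################...#####o++
198 ################################...####oo+++
199 ###############################....###o+++++
200 ###############################...##oo++++++
201 ##############################...oo+++++++++
202 #############################...#o++++++++++
203 ############################....o+++++++++++
204 ###########################..#....++++++++++
205 #..#####################...##o.....+++++++++
206 #####################....###oo......++++++++
207 ########.........#...oo###ooo........+++++++
208 o################oooooooo#oo..........++++++
209 oo##############ooooooooo#o............+++++
210 ooo###########o...ooooooo...............o+++
211 oooo#######oo......ooooo..................++
212 .oooo#####oo........oo.....................+
213 ..ooooooooo.................................
214 ...oooooooo.................................
215 ....ooooooo.................................
216 .....oooooo.................................
217 .......oooo.................................
218 ........ooo.................................
219 ............................................
220 ............................................
221 o...........................................
222 +o..........................................
223 +++o........................................
326
```

Call:
apply_moves([
  {"fingers":0,"delta_pos":[0,0,2],"angular":[0,0,0]},
  {"fingers":0,"delta_pos":[0,0,4],"angular":[0,0,0]},
  {"fingers":0,"delta_pos":[0,0,6],"angular":[0,0,0]},
  {"fingers":0,"delta_pos":[0,0,8],"angular":[0,0,0]},
  {"fingers":0,"delta_pos":[0,0,9],"angular":[0,0,0]},
  {"fingers":0,"delta_pos":[0,0,10],"angular":[0,0,0]},
  {"fingers":0,"delta_pos":[0,0,11],"angular":[0,0,0]},
  {"fingers":0,"delta_pos":[0,0,12],"angular":[0,0,0]},
])

```text
clock: 9.15
tool_pos: [0.48, -0.0078, -0.0088]
orientation: [-179.9, -0.2, -13.7]
force: [0.4, 0.2, -0.1]
opening: 0.0003
gripper_force: 0.0
```

Call:
apply_moves([
  {"fingers":0,"delta_pos":[0,0,1],"angular":[0,0,0]},
  {"fingers":0,"delta_pos":[0,0,2],"angular":[0,0,0]},
  {"fingers":0,"delta_pos":[0,0,3],"angular":[0,0,0]},
])

```text
clock: 9.45
tool_pos: [0.48, -0.0078, -0.0118]
orientation: [-179.9, -0.2, -13.7]
force: [-0.8, -0.4, 0.6]
opening: 0.0003
gripper_force: 0.0
```

Call:
apply_moves([
  {"fingers":0,"delta_pos":[0,0,1],"angular":[0,0,0]},
  {"fingers":0,"delta_pos":[0,0,2],"angular":[0,0,0]},
  {"fingers":0,"delta_pos":[0,0,2],"angular":[0,0,0]},
])

```text
clock: 9.75
tool_pos: [0.4799, -0.0079, -0.0139]
orientation: [-179.9, -0.2, -13.7]
force: [-0.6, 0.7, -0.1]
opening: 0.0002
gripper_force: 0.0
```

Call:
apply_moves([
  {"fingers":0,"delta_pos":[0,0,1],"angular":[0,0,0]},
  {"fingers":0,"delta_pos":[0,0,2],"angular":[0,0,0]},
  {"fingers":0,"delta_pos":[0,0,3],"angular":[0,0,0]},
])

```text
clock: 10.05
tool_pos: [0.48, -0.0078, -0.0168]
orientation: [-179.9, -0.2, -13.7]
force: [-0.1, 0.1, -0.2]
opening: 0.0004
gripper_force: 0.0
```

Call:
apply_moves([
  {"fingers":0,"delta_pos":[0,0,0.7],"angular":[0,0,0]},
  {"fingers":0,"delta_pos":[0,0,1.5],"angular":[0,0,0]},
  {"fingers":0,"delta_pos":[0,0,1.5],"angular":[0,0,0]},
])

```text
clock: 10.35
tool_pos: [0.48, -0.0079, -0.0184]
orientation: [-179.9, -0.2, -13.7]
force: [-0.2, 0.4, 0.2]
opening: 0.0005
gripper_force: 0.0
```

Call:
apply_moves([
  {"fingers":0,"delta_pos":[0,0,0.7],"angular":[0,0,0]},
  {"fingers":0,"delta_pos":[0,0,1.5],"angular":[0,0,0]},
  {"fingers":0,"delta_pos":[0,0,1.5],"angular":[0,0,0]},
])

```text
clock: 10.65
tool_pos: [0.48, -0.0078, -0.0199]
orientation: [-179.9, -0.2, -13.7]
force: [0.4, 0.4, 0.6]
opening: 0.0001
gripper_force: 0.0
```

Call:
apply_moves([
  {"fingers":0,"delta_pos":[0,0,0.7],"angular":[0,0,0]},
  {"fingers":0,"delta_pos":[0,0,1.5],"angular":[0,0,0]},
  {"fingers":0,"delta_pos":[0,0,1.5],"angular":[0,0,0]},
])

```text
clock: 10.95
tool_pos: [0.4801, -0.0078, -0.0213]
orientation: [-179.9, -0.2, -13.7]
force: [-0.5, -1.0, 0.4]
opening: 0.0003
gripper_force: 0.0
```

Call:
apply_moves([
  {"fingers":0,"delta_pos":[0,0,0.7],"angular":[0,0,0]},
  {"fingers":0,"delta_pos":[0,0,1.5],"angular":[0,0,0]},
  {"fingers":0,"delta_pos":[0,0,1.5],"angular":[0,0,0]},
])

```text
clock: 11.25
tool_pos: [0.4801, -0.0078, -0.0215]
orientation: [-179.9, -0.2, -13.7]
force: [-6.6, 0.4, 20.2]
opening: 0.0002
gripper_force: 10.1
```

```bash
python3 - <<'E'
from h import *
P=np.array(ctrl.get_obs()['tool_pos']);s=ctrl.snapshot("side")[:,:,::-1]
q=proj("side",P+[0,0,.026]);print(P,q,ctrl.get_obs()['force'],ctrl.hold_point_z)
u,v=q.round().astype(int);H=cv2.cvtColor(np.ascontiguousarray(s),cv2.COLOR_BGR2HSV)[v-10:v+14,u-22:u+22]
for j in range(24): print(v-10+j,''.join('.' if H[j,i,1]>75 else ('#' if H[j,i,2]<60 else ('o' if H[j,i,2]<110 else '+')) for i in range(44)))
print(u-22)
E
```

```text
[ 0.48011791 -0.0078315  -0.02152762] [347.73494925 213.84119505] [-6.35561413  1.76246465 20.01321638] 0.0188
204 ################################...###o+++++
205 ################################...##o++++++
206 ################################....++++++++
207 ###############################......+++++++
208 ###############################.......++++++
209 ##############################.........+++++
210 ##############################..........o+++
211 ############################..............++
212 ###########################................+
213 #########################...................
214 o#.###################...o..................
215 oo####.##########.....###...................
216 ooo###########.....ooooo....................
217 oooo######oo.......ooo......................
218 .oooo####ooo................................
219 ..ooooooooo.................................
220 ...oooooooo.................................
221 o...ooooooo.................................
222 +o...oooooo.................................
223 +++o..oooo..................................
224 ++++o..ooo..................................
225 +++++o......................................
226 o+++++o.....................................
227 ++++++oo....................................
326
```

The apron contact gives true tip z = reported z + 25.4 mm. I'll retry the blocker with this correction.

Call:
apply_moves([
  {"fingers":0,"delta_pos":[0,0,-25],"angular":[0,0,0]},
  {"fingers":0,"delta_pos":[0,0,-73],"angular":[0,0,0]},
  {"fingers":0,"delta_pos":[25,-10,-78],"angular":[0,0,0]},
  {"fingers":0,"delta_pos":[50,-20,-78],"angular":[0,0,0]},
  {"fingers":0,"delta_pos":[75,-30,-78],"angular":[0,0,0]},
  {"fingers":0,"delta_pos":[92,-37,-73],"angular":[0,0,0]},
  {"fingers":0,"delta_pos":[92,-37,-60],"angular":[0,0,0]},
  {"fingers":0,"delta_pos":[92,-37,-50],"angular":[0,0,0]},
  {"fingers":0,"delta_pos":[92,-37,-44],"angular":[0,0,0]},
  {"fingers":0,"delta_pos":[92,-37,-40],"angular":[0,0,0]},
])

```text
clock: 12.3
tool_pos: [0.5769, 0.006, 0.0168]
orientation: [-179.9, -0.1, -13.7]
force: [-0.3, 0.6, 0.2]
opening: 0.0003
gripper_force: 0.0
```

Call:
apply_moves([
  {"fingers":0,"delta_pos":[0,0,6],"angular":[0,0,0]},
  {"fingers":0,"delta_pos":[0,0,12],"angular":[0,0,0]},
  {"fingers":0,"delta_pos":[0,0,18],"angular":[0,0,0]},
  {"fingers":0,"delta_pos":[0,0,22],"angular":[0,0,0]},
  {"fingers":0,"delta_pos":[0,0,22],"angular":[0,0,0]},
])

```text
clock: 12.8
tool_pos: [0.5777, 0.0062, -0.005]
orientation: [-179.9, -0.2, -13.7]
force: [1.2, -0.3, 0.7]
opening: 0.0003
gripper_force: 0.0
```

Call:
apply_moves([
  {"fingers":0,"delta_pos":[4,0,0],"angular":[0,0,0]},
  {"fingers":0,"delta_pos":[8,0,0],"angular":[0,0,0]},
  {"fingers":0,"delta_pos":[11,0,0],"angular":[0,0,0]},
  {"fingers":0,"delta_pos":[14,0,0],"angular":[0,0,0]},
  {"fingers":0,"delta_pos":[17,0,0],"angular":[0,0,0]},
  {"fingers":0,"delta_pos":[21,0,0],"angular":[0,0,0]},
  {"fingers":0,"delta_pos":[25,0,0],"angular":[0,0,0]},
  {"fingers":0,"delta_pos":[29,0,0],"angular":[0,0,0]},
  {"fingers":0,"delta_pos":[33,0,0],"angular":[0,0,0]},
  {"fingers":0,"delta_pos":[36,0,0],"angular":[0,0,0]},
])

```text
clock: 13.8
tool_pos: [0.6135, -0.0023, -0.0043]
orientation: [-179.9, -0.2, -13.7]
force: [-1.0, 0.6, 0.6]
opening: 0.0005
gripper_force: 0.3
```

```bash
python3 - <<'E'
from h import *
o=ctrl.get_obs();print(w2t(o['tool_pos']),o['force'])
t=ctrl.snapshot("top");s=ctrl.snapshot("side")
# left cup original location: grey (low saturation) or wood?
for n,im,P in(("top",t,[*t2w(0,45),.046]),("side",s,[*t2w(-10,40),.046])):
    H=cv2.cvtColor(np.ascontiguousarray(im),cv2.COLOR_RGB2HSV);u,v=proj(n,P).round().astype(int);print(n,H[v-1:v+2,u-1:u+2,1].mean())
for x in range(-34,60,4):
    u,v=proj("side",[*t2w(x,40),.02]).round().astype(int);print(x,s[v,u],end=' ')
E
```

```text
[34.97535483 33.81388985] [-1.01795767  0.59661675  0.58941986]
top 74.0
side 9.777777777777779
-34 [75 47 31] -30 [81 50 32] -26 [90 55 34] -22 [119  90  56] -18 [100  88  78] -14 [92 88 89] -10 [91 89 89] -6 [91 89 89] -2 [94 90 91] 2 [94 90 90] 6 [95 90 91] 10 [94 91 90] 14 [93 90 90] 18 [98 94 94] 22 [101  97  97] 26 [102  98  95] 30 [116 107  95] 34 [119 110  97] 38 [103  96  84] 42 [105  97  86] 46 [110 100  89] 50 [109 100  89] 54 [109 100  89] 58 [95 88 79]
```

Call:
apply_moves([
  {"fingers":0,"delta_pos":[3,0,0],"angular":[0,0,0]},
  {"fingers":0,"delta_pos":[6,0,0],"angular":[0,0,0]},
  {"fingers":0,"delta_pos":[9,0,0],"angular":[0,0,0]},
  {"fingers":0,"delta_pos":[12,0,0],"angular":[0,0,0]},
  {"fingers":0,"delta_pos":[15,0,0],"angular":[0,0,0]},
  {"fingers":0,"delta_pos":[17,0,0],"angular":[0,0,0]},
  {"fingers":0,"delta_pos":[19,0,0],"angular":[0,0,0]},
  {"fingers":0,"delta_pos":[20,0,0],"angular":[0,0,0]},
])

```text
clock: 14.7
tool_pos: [0.6323, -0.0072, -0.0044]
orientation: [-179.9, -0.2, -13.7]
force: [-3.2, 0.7, 0.2]
opening: 0.0004
gripper_force: 2.0
```

Call:
apply_moves([
  {"fingers":0,"delta_pos":[1,0,0],"angular":[0,0,0]},
  {"fingers":0,"delta_pos":[2,0,0],"angular":[0,0,0]},
  {"fingers":0,"delta_pos":[3,0,0],"angular":[0,0,0]},
  {"fingers":0,"delta_pos":[4,0,0],"angular":[0,0,0]},
])

```text
clock: 15.1
tool_pos: [0.6363, -0.0081, -0.0043]
orientation: [-179.9, -0.2, -13.7]
force: [-2.6, -0.3, -1.3]
opening: 0.0009
gripper_force: 1.8
```

Call:
apply_moves([
  {"fingers":0,"delta_pos":[1,0,0],"angular":[0,0,0]},
  {"fingers":0,"delta_pos":[2,0,0],"angular":[0,0,0]},
  {"fingers":0,"delta_pos":[2.5,0,0],"angular":[0,0,0]},
])

```text
clock: 15.4
tool_pos: [0.6389, -0.0086, -0.0042]
orientation: [-179.9, -0.2, -13.7]
force: [-4.0, -0.3, -0.9]
opening: 0.0005
gripper_force: 1.8
```

Call:
apply_moves([
  {"fingers":0,"delta_pos":[1,0,0],"angular":[0,0,0]},
  {"fingers":0,"delta_pos":[2,0,0],"angular":[0,0,0]},
  {"fingers":0,"delta_pos":[2.5,0,0],"angular":[0,0,0]},
])

```text
clock: 15.7
tool_pos: [0.6413, -0.0092, -0.0042]
orientation: [-179.9, -0.2, -13.7]
force: [-3.4, -0.8, -2.1]
opening: 0.0002
gripper_force: 1.8
```

Call:
apply_moves([
  {"fingers":0,"delta_pos":[1,0,0],"angular":[0,0,0]},
  {"fingers":0,"delta_pos":[2,0,0],"angular":[0,0,0]},
  {"fingers":0,"delta_pos":[2.5,0,0],"angular":[0,0,0]},
])

```text
clock: 16.0
tool_pos: [0.6438, -0.0097, -0.0041]
orientation: [-179.9, -0.2, -13.7]
force: [-3.8, -0.7, -1.9]
opening: 0.0004
gripper_force: 1.8
```

Call:
apply_moves([
  {"fingers":0,"delta_pos":[1,0,0],"angular":[0,0,0]},
  {"fingers":0,"delta_pos":[2,0,0],"angular":[0,0,0]},
  {"fingers":0,"delta_pos":[2.5,0,0],"angular":[0,0,0]},
])

```text
clock: 16.3
tool_pos: [0.6463, -0.0103, -0.0041]
orientation: [-179.9, -0.2, -13.7]
force: [-2.8, 0.1, -0.8]
opening: 0.0003
gripper_force: 1.8
```

Call:
apply_moves([
  {"fingers":0,"delta_pos":[1,0,0],"angular":[0,0,0]},
  {"fingers":0,"delta_pos":[2,0,0],"angular":[0,0,0]},
  {"fingers":0,"delta_pos":[2.5,0,0],"angular":[0,0,0]},
])

```text
clock: 16.6
tool_pos: [0.6487, -0.0109, -0.0041]
orientation: [-179.9, -0.2, -13.7]
force: [-3.5, -0.4, -0.8]
opening: 0.0002
gripper_force: 1.8
```

Call:
apply_moves([
  {"fingers":0,"delta_pos":[1,0,0],"angular":[0,0,0]},
  {"fingers":0,"delta_pos":[2,0,0],"angular":[0,0,0]},
  {"fingers":0,"delta_pos":[2.5,0,0],"angular":[0,0,0]},
])

```text
clock: 16.9
tool_pos: [0.6511, -0.0115, -0.0041]
orientation: [-179.9, -0.2, -13.7]
force: [-3.2, -0.3, -0.2]
opening: 0.0005
gripper_force: 1.8
```

Call:
apply_moves([
  {"fingers":0,"delta_pos":[1,0,0],"angular":[0,0,0]},
  {"fingers":0,"delta_pos":[2,0,0],"angular":[0,0,0]},
  {"fingers":0,"delta_pos":[2.5,0,0],"angular":[0,0,0]},
])

```text
clock: 17.2
tool_pos: [0.6535, -0.0121, -0.0041]
orientation: [-179.9, -0.2, -13.7]
force: [-2.7, -0.6, -1.6]
opening: 0.0008
gripper_force: 1.8
```

Call:
apply_moves([
  {"fingers":0,"delta_pos":[1,0,0],"angular":[0,0,0]},
  {"fingers":0,"delta_pos":[2,0,0],"angular":[0,0,0]},
  {"fingers":0,"delta_pos":[2.5,0,0],"angular":[0,0,0]},
])

```text
clock: 17.5
tool_pos: [0.656, -0.0127, -0.0041]
orientation: [-179.9, -0.2, -13.7]
force: [-3.4, -1.4, -1.7]
opening: 0.0004
gripper_force: 1.8
```

Call:
apply_moves([
  {"fingers":0,"delta_pos":[1,0,0],"angular":[0,0,0]},
  {"fingers":0,"delta_pos":[2,0,0],"angular":[0,0,0]},
  {"fingers":0,"delta_pos":[2.5,0,0],"angular":[0,0,0]},
])

```text
clock: 17.8
tool_pos: [0.6584, -0.0133, -0.0041]
orientation: [-179.9, -0.2, -13.7]
force: [-3.8, -0.7, -1.0]
opening: 0.0005
gripper_force: 1.8
```

Call:
apply_moves([
  {"fingers":0,"delta_pos":[1,0,0],"angular":[0,0,0]},
  {"fingers":0,"delta_pos":[2,0,0],"angular":[0,0,0]},
  {"fingers":0,"delta_pos":[2.5,0,0],"angular":[0,0,0]},
])

```text
clock: 18.1
tool_pos: [0.6609, -0.0139, -0.004]
orientation: [-179.9, -0.2, -13.7]
force: [-2.9, -0.6, -1.8]
opening: 0.0003
gripper_force: 1.9
```

Call:
apply_moves([
  {"fingers":0,"delta_pos":[1,0,0],"angular":[0,0,0]},
  {"fingers":0,"delta_pos":[2,0,0],"angular":[0,0,0]},
  {"fingers":0,"delta_pos":[2.5,0,0],"angular":[0,0,0]},
])

```text
clock: 18.4
tool_pos: [0.6626, -0.0144, -0.0041]
orientation: [-179.9, -0.2, -13.7]
force: [-6.1, 0.1, 0.8]
opening: 0.0006
gripper_force: 3.3
```

Call:
apply_moves([
  {"fingers":0,"delta_pos":[0.5,0,0],"angular":[0,0,0]},
  {"fingers":0,"delta_pos":[1,0,0],"angular":[0,0,0]},
  {"fingers":0,"delta_pos":[1,0,0],"angular":[0,0,0]},
])

```text
clock: 18.7
tool_pos: [0.6629, -0.0146, -0.0042]
orientation: [-179.9, -0.1, -13.7]
force: [-7.6, 1.7, 1.2]
opening: 0.0004
gripper_force: 4.0
```

Call:
apply_moves([
  {"fingers":0,"delta_pos":[0.5,0,0],"angular":[0,0,0]},
  {"fingers":0,"delta_pos":[1,0,0],"angular":[0,0,0]},
  {"fingers":0,"delta_pos":[1,0,0],"angular":[0,0,0]},
])

```text
clock: 19.0
tool_pos: [0.6633, -0.0147, -0.0042]
orientation: [-179.9, -0.0, -13.7]
force: [-10.0, 2.0, 3.3]
opening: 0.0005
gripper_force: 5.0
```

Call:
apply_moves([
  {"fingers":0,"delta_pos":[0.5,0,0],"angular":[0,0,0]},
  {"fingers":0,"delta_pos":[0.9,0,0],"angular":[0,0,0]},
  {"fingers":0,"delta_pos":[0.9,0,0],"angular":[0,0,0]},
  {"fingers":0,"delta_pos":[0.9,0,0],"angular":[0,0,0]},
])

```text
clock: 19.4
tool_pos: [0.6636, -0.0148, -0.0042]
orientation: [-179.9, 0.0, -13.7]
force: [-11.4, 4.2, 3.6]
opening: 0.0003
gripper_force: 5.9
```

Call:
apply_moves([
  {"fingers":0,"delta_pos":[0.1,0,0],"angular":[0,0,0]},
  {"fingers":0,"delta_pos":[0.1,0,0],"angular":[0,0,0]},
  {"fingers":0,"delta_pos":[0.1,0,0],"angular":[0,0,0]},
  {"fingers":0,"delta_pos":[0.1,0,0],"angular":[0,0,0]},
  {"fingers":0,"delta_pos":[0.1,0,0],"angular":[0,0,0]},
  {"fingers":0,"delta_pos":[0.1,0,0],"angular":[0,0,0]},
])

```text
clock: 20.0
tool_pos: [0.6636, -0.0149, -0.0042]
orientation: [-179.9, 0.0, -13.7]
force: [-11.1, 3.0, 4.3]
opening: 0.0004
gripper_force: 6.0
```

Call:
apply_moves([
  {"fingers":0,"delta_pos":[-2,0,0],"angular":[0,0,0]},
  {"fingers":0,"delta_pos":[-4,0,0],"angular":[0,0,0]},
  {"fingers":0,"delta_pos":[-7,0,0],"angular":[0,0,0]},
  {"fingers":0,"delta_pos":[-11,0,0],"angular":[0,0,0]},
  {"fingers":0,"delta_pos":[-13,0,0],"angular":[0,0,0]},
  {"fingers":0,"delta_pos":[-13,0,-10],"angular":[0,0,0]},
  {"fingers":0,"delta_pos":[-13,0,-25],"angular":[0,0,0]},
  {"fingers":0,"delta_pos":[-13,0,-45],"angular":[0,0,0]},
  {"fingers":0,"delta_pos":[-13,0,-75],"angular":[0,0,0]},
])

```text
clock: 20.9
tool_pos: [0.6527, -0.0123, 0.0718]
orientation: [-179.9, -0.2, -13.7]
force: [0.5, 0.2, -0.3]
opening: 0.0003
gripper_force: 0.0
```

```bash
python3 - <<'E'
from h import *
t=ctrl.snapshot("top")[:,:,::-1];s=ctrl.snapshot("side")[:,:,::-1]
cv2.imwrite("pics/s5full.png",s)
o=ctrl.get_obs();print(o['clock'],o['tool_pos'],w2t(o['tool_pos']),o['force'])
# right cup: same pixels as in the first picture?
t0=cv2.imread("pics/top0.png")
T=t0[183:205,331:355]
print(cv2.minMaxLoc(cv2.matchTemplate(t[175:225,315:370],T,cv2.TM_CCOEFF_NORMED))[1::2],"expect (16,8)")
delta([*t2w(-31.5,-33.3),.0946-.0254],-103.7)
E
```

```text
21.0 [ 0.6568779  -0.01175511  0.07720391] [79.36578571 34.92601446] [1.10293857 0.14710151 0.94921693]
(0.9961593151092529, (16, 8)) expect (16,8)
mm [-111.    68.2    6.3] rot [-0.77 -0.33 90.04]
```

Call:
apply_moves([
  {"fingers":22,"delta_pos":[-11,7,-15],"angular":[0,0,8.5]},
  {"fingers":22,"delta_pos":[-22,14,-20],"angular":[0,0,17]},
  {"fingers":22,"delta_pos":[-33,21,-20],"angular":[0,0,25.5]},
  {"fingers":22,"delta_pos":[-44,28,-20],"angular":[0,0,34]},
  {"fingers":22,"delta_pos":[-55,35,-20],"angular":[0,0,42.5]},
  {"fingers":22,"delta_pos":[-66,42,-20],"angular":[0,0,51]},
  {"fingers":22,"delta_pos":[-77,49,-20],"angular":[0,0,59.5]},
  {"fingers":22,"delta_pos":[-88,56,-20],"angular":[0,0,68]},
  {"fingers":22,"delta_pos":[-99,63,-20],"angular":[0,0,76.5]},
  {"fingers":22,"delta_pos":[-108,68,-20],"angular":[0,0,85]},
])

```text
clock: 22.0
tool_pos: [0.532, -0.0528, 0.0916]
orientation: [-179.7, 0.1, -99.1]
force: [-1.2, 0.2, 0.6]
opening: 0.0222
gripper_force: 0.0
```

Call:
apply_moves([
  {"fingers":22,"delta_pos":[0,0,0],"angular":[0,0,5]},
  {"fingers":22,"delta_pos":[0,0,0],"angular":[0,0,5]},
  {"fingers":22,"delta_pos":[0,0,0],"angular":[0,0,5]},
])

```text
clock: 22.3
tool_pos: [0.5327, -0.0525, 0.0912]
orientation: [-179.7, 0.1, -103.6]
force: [-0.2, 0.5, 0.3]
opening: 0.0222
gripper_force: 0.0
```

```bash
python3 - <<'E'
from h import *
o=ctrl.get_obs();print(o['clock'],o['tool_pos'],o['orientation'],w2t(o['tool_pos']),o['opening'])
delta([*t2w(-31.5,-33.3),.056-.0254],-103.7)
t=ctrl.snapshot("top");im=ctrl.snapshot("side")
H=cv2.cvtColor(np.ascontiguousarray(im),cv2.COLOR_RGB2HSV)
P=o['tool_pos']+np.array([0,0,.0254]);r=R.from_euler('xyz',o['orientation'],degrees=True)
for b in(-1,1): print('finger',[proj("side",P+r.apply([a*.0095,b*e,0])).round(1) for a in(-1,1) for e in(.011,.032)])
u,v=proj("side",P).round().astype(int)
for j in range(-18,14): print(v+j,''.join('.' if H[v+j,i,1]>75 else ('#' if H[v+j,i,2]<60 else ('o' if H[v+j,i,2]<110 else '+')) for i in range(u-22,u+22)))
print(u-22)
E
```

```text
22.3 [ 0.53265009 -0.05252252  0.09121056] [-1.79711037e+02  1.32535924e-01 -1.03550151e+02] [-31.67995531 -34.09119103] 0.022175473733602964
mm [-0.7  0.1 60.6] rot [-0.29  0.13  0.15]
finger [array([338.1, 169.1]), array([333. , 164.8]), array([343.2, 165.9]), array([338.1, 161.6])]
finger [array([343.5, 173.6]), array([348.7, 178. ]), array([348.6, 170.4]), array([353.8, 174.7])]
152 ++++++o###..#####oooo..##################...
153 +++++++o###.o####ooooo...#################..
154 ++++++++o#ooooo####oo##...################..
155 ++++++++++++++oo########...###############.#
156 ++++++++++++++ooo#########..################
157 o++++++++++++++oo##########...##############
158 ..oo++++++++++++o###########################
159 ...o++++++++++++o###########################
160 ....++++++++++++o###########################
161 .....o+++++++++++###########..##############
162 ......+++++++++++o#########.....############
163 ........+++++++++o########...###############
164 .........++++++++#########..ooo#o###########
165 ..........++++++o#########..oooo#######oo###
166 ...........+++++o#######
[... 157 characters left out ...]
oooo######
170 ................+++++++o++++oo+++oo+++o####o
171 .................+++++++++++oo++++o++++oooo+
172 ..................++++++++++++++++++++++++oo
173 ..........+++++++..o+++o++++++++++++++++oo++
174 .......++oo++++++++++++o++++++++++++++oooo++
175 ......+ooo++++++++++++++++++++++++++++++++++
176 .....ooooo++++++++++o+++++++++++++++++++++++
177 ....ooooooo++++++++++o++++++++++++++++++++++
178 ...ooooooooo+++++++++o++oo++++++++++++++++++
179 ...ooooooooooo+++++++oo++.++++++++++oo++++++
180 ...oooooooooooo++++++oo+o..+++++++++++++++++
181 ...oooooooooooooo++++oooo...++++++++++++++++
182 ...oooooooooooooooo+ooo+o....++++...++++++++
183 ...oooooooooooooooooooo+o...++++....o++...++
321
```

Call:
apply_moves([
  {"fingers":22,"delta_pos":[-1,0,20],"angular":[0,0,0]},
  {"fingers":22,"delta_pos":[-1,0,40],"angular":[0,0,0]},
  {"fingers":22,"delta_pos":[-1,0,52],"angular":[0,0,0]},
  {"fingers":22,"delta_pos":[-1,0,60],"angular":[0,0,0]},
  {"fingers":22,"delta_pos":[-1,0,66],"angular":[0,0,0]},
  {"fingers":22,"delta_pos":[-1,0,70],"angular":[0,0,0]},
  {"fingers":22,"delta_pos":[-1,0,73],"angular":[0,0,0]},
])

```text
clock: 23.1
tool_pos: [0.5328, -0.0516, 0.0175]
orientation: [-179.8, 0.1, -103.7]
force: [0.3, 0.8, -0.4]
opening: 0.022
gripper_force: 0.0
```

```bash
python3 - <<'E'
from h import *
o=ctrl.get_obs();print(o['tool_pos'],w2t(o['tool_pos']),o['force'])
s=ctrl.snapshot("side")[:,:,::-1]
cv2.imwrite("pics/s6full.png",s);cv2.imwrite("pics/s6.png",cv2.resize(s[130:230,270:400],None,fx=6,fy=6,interpolation=cv2.INTER_CUBIC))
E
```

```text
[ 0.53283671 -0.05156111  0.0174556 ] [-31.72624166 -33.11292765] [ 0.26757827  0.77096843 -0.35554625]
```

View pics/s6.png

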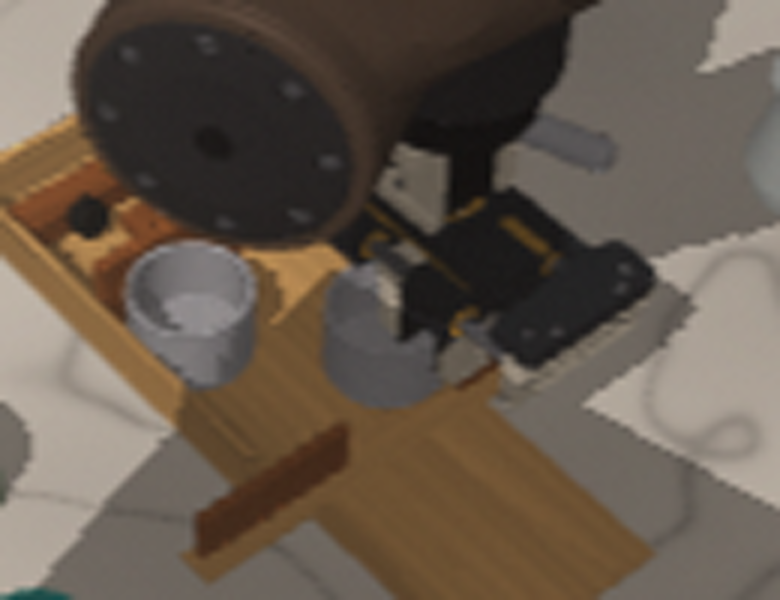

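Call:
apply_moves([
  {"fingers":22,"delta_pos":[0,0,6],"angular":[0,0,0]},
  {"fingers":22,"delta_pos":[0,0,12],"angular":[0,0,0]},
  {"fingers":22,"delta_pos":[0,0,18],"angular":[0,0,0]},
  {"fingers":22,"delta_pos":[0,0,24],"angular":[0,0,0]},
  {"fingers":22,"delta_pos":[0,0,24],"angular":[0,0,0]},
])

```text
clock: 23.65
tool_pos: [0.5319, -0.0517, -0.0076]
orientation: [-179.9, 0.1, -103.7]
force: [0.1, -0.2, 0.1]
opening: 0.022
gripper_force: 0.0
```

Call:
apply_moves([
  {"fingers":10,"delta_pos":[0,0,0],"angular":[0,0,0]},
  {"fingers":10,"delta_pos":[0,0,0],"angular":[0,0,0]},
  {"fingers":0,"delta_pos":[0,0,0],"angular":[0,0,0]},
  {"fingers":0,"delta_pos":[0,0,0],"angular":[0,0,0]},
  {"fingers":0,"delta_pos":[0,0,0],"angular":[0,0,0]},
  {"fingers":0,"delta_pos":[0,0,0],"angular":[0,0,0]},
])

```text
clock: 24.25
tool_pos: [0.5329, -0.0515, -0.0064]
orientation: [-179.8, 0.1, -103.7]
force: [0.3, 0.6, 2.0]
opening: 0.0043
gripper_force: 28.1
```

Call:
apply_moves([
  {"fingers":0,"delta_pos":[0,-2,0],"angular":[0,0,0]},
  {"fingers":0,"delta_pos":[0,-5,0],"angular":[0,0,0]},
  {"fingers":0,"delta_pos":[-3,-5,0],"angular":[0,0,0]},
  {"fingers":0,"delta_pos":[-7,-5,0],"angular":[0,0,0]},
  {"fingers":0,"delta_pos":[-11,-5,0],"angular":[0,0,0]},
  {"fingers":0,"delta_pos":[-15,-5,0],"angular":[0,0,0]},
  {"fingers":0,"delta_pos":[-18,-5,0],"angular":[0,0,0]},
  {"fingers":0,"delta_pos":[-20.5,-5,0],"angular":[0,0,0]},
  {"fingers":0,"delta_pos":[-20.5,-5,0],"angular":[0,0,0]},
])

```text
clock: 25.15
tool_pos: [0.5427, -0.0323, -0.0064]
orientation: [-179.8, 0.1, -103.7]
force: [-0.5, -0.2, 5.5]
opening: 0.0038
gripper_force: 28.4
```

```bash
python3 - <<'E'
from h import *
o=ctrl.get_obs();print(o['tool_pos'],w2t(o['tool_pos']),o['force'],o['opening'])
s=ctrl.snapshot("side")[:,:,::-1];t=ctrl.snapshot("top")[:,:,::-1]
a=cv2.resize(s[140:225,290:390],(780,600),interpolation=cv2.INTER_CUBIC)[:, :]
b=t[150:215,290:390]
cv2.imwrite("pics/s7.png",a);cv2.imwrite("pics/t7.png",t)
# where is grey (cup) along the cross line x = cup centre, at rim height, top view
H=cv2.cvtColor(np.ascontiguousarray(s),cv2.COLOR_BGR2HSV)
for z in (.012,.030):
  print(z,[(y,int(H[tuple(proj("side",[*t2w(-20,y),z]).round().astype(int)[::-1])][1])) for y in range(-4,40,2)])
E
```

```text
[ 0.54271992 -0.03226964 -0.00638637] [-26.6908488  -12.03014735] [-0.46254226 -0.18603952  5.4855125 ] 0.0037573067817169284
0.012 [(-4, 9), (-2, 9), (0, 12), (2, 9), (4, 9), (6, 9), (8, 9), (10, 9), (12, 9), (14, 61), (16, 71), (18, 154), (20, 154), (22, 142), (24, 165), (26, 152), (28, 152), (30, 152), (32, 152), (34, 141), (36, 160), (38, 151)]
0.03 [(-4, 12), (-2, 12), (0, 9), (2, 9), (4, 12), (6, 12), (8, 12), (10, 12), (12, 12), (14, 12), (16, 9), (18, 9), (20, 12), (22, 12), (24, 9), (26, 9), (28, 9), (30, 45), (32, 45), (34, 108), (36, 137), (38, 137)]
```

Call:
apply_moves([
  {"fingers":0,"delta_pos":[0.4,0,-0.3],"angular":[0,0,0]},
  {"fingers":0,"delta_pos":[0.4,3,-0.3],"angular":[0,0,0]},
  {"fingers":0,"delta_pos":[0.4,6,-0.3],"angular":[0,0,0]},
  {"fingers":0,"delta_pos":[0.4,9,-0.3],"angular":[0,0,0]},
  {"fingers":0,"delta_pos":[0.4,12,-0.3],"angular":[0,0,0]},
  {"fingers":0,"delta_pos":[0.4,15,-0.3],"angular":[0,0,0]},
  {"fingers":0,"delta_pos":[0.4,18,-0.3],"angular":[0,0,0]},
  {"fingers":0,"delta_pos":[0.4,21,-0.3],"angular":[0,0,0]},
  {"fingers":0,"delta_pos":[0.4,24,-0.3],"angular":[0,0,0]},
])

```text
clock: 26.15
tool_pos: [0.5186, -0.0275, -0.0064]
orientation: [-179.8, 0.1, -103.7]
force: [1.1, 0.1, 1.1]
opening: 0.0038
gripper_force: 28.3
```

```bash
python3 - <<'E'
from h import *
o=ctrl.get_obs();print(w2t(o['tool_pos']),o['force'],o['opening'])
s=ctrl.snapshot("side")[:,:,::-1]
H=cv2.cvtColor(np.ascontiguousarray(s),cv2.COLOR_BGR2HSV)
u,v=proj("side",[*t2w(-37,23),.03]).round().astype(int);print(u,v)
for j in range(v-14,v+22): print(j,''.join('w' if H[j,i,1]>75 and H[j,i,2]>105 else '.' if H[j,i,1]>75 else ('#' if H[j,i,2]<60 else 'o') for i in range(u-24,u+30)))
E
```

```text
[-51.24755491 -13.13056504] [1.11452944 0.07472309 1.12195744] 0.0038049058526714494
328 201
187 ############################....####...##############.
188 ###########################....######...############..
189 oo#########################.###########..##########..w
190 oooo####################...#o###########..########.www
191 ooooooo...###########..###ooo############..######o..w.
192 oooooo.w............##ooooooo#############..######...#
193 ooooo.wwwwwwww.....ooooooooooo#########......#########
194 ooo.wwwwwwwwwwwwwww.ooooooooooo#######.....#oo########
195 .w..wwwwwwwwwwwwwww.ooooooooooooo####...###oow..######
196 ..w..wwwwwwwwwwwwww.oooooooooooooo###..####ooww.######
197 ......wwwwwwwwwwwww.ooooooooooooooo##...####....######
198 ....w..wwwwwwwwwwww.ooooooooooooooo###oooo###..#######
199 .........wwwwwwwwww.ooooooooooooooo##oooooo###########
200 ..w.......wwwwwwwww.oooooooooooooooooooooooo##########
201 ...w.......wwwwwwwww....oooooooooooooooooooo.#########
202 ....w.......w.wwww......oooooooooooooooooowww.########
203 .....w.......ww.w.......ooooooooooooooooo..www.ooo####
204 
[... 416 characters left out ...]
oo..............wwwwwwwwwwwwwwwwwwwwwwwwww..w.oowww
212 oooo..............wwwwwwwwwwwwwwwwwwwwwwwwwwwwwww.wwww
213 oo..............wwwwwwwwwwwwwwwwwwwwwwwwwwwwwwww.wwwww
214 o..............www.....wwwwwwwwwwwwwwwwwwwwwwwwww.wwww
215 .............wwwww......wwwwwwwwwwwwwwwwwwwwwwwwww.www
216 ............wwww..........wwwwwwwwwwwwwwwwwwwwwwwwww.w
217 ..........wwwww.ooo.......wwwwwwwwwwwwwwwwwwwwwwwwww.w
218 .........wwww..ooooo.......wwwwwwwwwwwwwwwwwwwwwwwwwww
219 .......ww.ww.oooooooo.......wwwwwwwwwwwwwwwwwwwwwwwwww
220 ......www...oooooooooo........wwwwwwwwwwwwwwwwwwwwwwww
221 ....wwwww.ooooooooooooo........wwwwwwwwwwwwwwwwwwwwwww
222 ..wwwww.oooooooooooooooo........wwwwwwwwwwwwwwwwwwwwww
```

Call:
apply_moves([
  {"fingers":0,"delta_pos":[0,3,0],"angular":[0,0,0]},
  {"fingers":0,"delta_pos":[0,6,0],"angular":[0,0,0]},
  {"fingers":0,"delta_pos":[0,8,0],"angular":[0,0,0]},
  {"fingers":0,"delta_pos":[0,10,0],"angular":[0,0,0]},
  {"fingers":0,"delta_pos":[0,12,0],"angular":[0,0,0]},
])

```text
clock: 26.7
tool_pos: [0.5072, -0.0247, -0.0064]
orientation: [-179.8, 0.1, -103.7]
force: [1.0, -0.1, 0.0]
opening: 0.004
gripper_force: 28.3
```

No side force at the lips, so I'll carry on out onto the apron.

Call:
apply_moves([
  {"fingers":0,"delta_pos":[0,3,0],"angular":[0,0,0]},
  {"fingers":0,"delta_pos":[0,6,0],"angular":[0,0,0]},
  {"fingers":0,"delta_pos":[0,10,0],"angular":[0,0,0]},
  {"fingers":0,"delta_pos":[0,15,0],"angular":[0,0,0]},
  {"fingers":0,"delta_pos":[0,22,0],"angular":[0,0,0]},
  {"fingers":0,"delta_pos":[0,30,0],"angular":[0,0,0]},
  {"fingers":0,"delta_pos":[0,40,0],"angular":[0,0,0]},
  {"fingers":0,"delta_pos":[0,50,0],"angular":[0,0,0]},
  {"fingers":0,"delta_pos":[0,58,0],"angular":[0,0,0]},
  {"fingers":0,"delta_pos":[0,58,0],"angular":[0,0,0]},
])

```text
clock: 27.7
tool_pos: [0.4494, -0.0108, -0.0064]
orientation: [-179.8, 0.1, -103.7]
force: [-4.1, 3.6, 8.5]
opening: 0.0039
gripper_force: 28.4
```

Call:
apply_moves([
  {"fingers":0,"delta_pos":[0,0,-3],"angular":[0,0,0]},
  {"fingers":0,"delta_pos":[0,0,-10],"angular":[0,0,0]},
  {"fingers":0,"delta_pos":[0,0,-25],"angular":[0,0,0]},
  {"fingers":0,"delta_pos":[0,0,-45],"angular":[0,0,0]},
  {"fingers":0,"delta_pos":[0,0,-65],"angular":[0,0,0]},
  {"fingers":0,"delta_pos":[0,0,-75],"angular":[0,0,0]},
  {"fingers":0,"delta_pos":[0,0,-75],"angular":[0,0,0]},
])

```text
clock: 28.4
tool_pos: [0.4514, -0.0108, 0.0696]
orientation: [-179.7, 0.2, -103.7]
force: [-0.3, 0.3, -2.1]
opening: 0.0037
gripper_force: 28.3
```

```bash
python3 - <<'E'
from h import *
o=ctrl.get_obs();print(o['clock'],o['tool_pos'],w2t(o['tool_pos']),o['force'],o['moment'],o['opening'],o['orientation'])
c,s=np.cos(TY),np.sin(TY)
C=np.array([.4436,.2615]); # coaster
tgt=C-30.5e-3*np.array([c,s]) # TCP sits 30.5 mm in -trayx of the cup centre
delta([*tgt,o['tool_pos'][2]],-103.7); print(tgt,np.hypot(*tgt))
im=ctrl.snapshot("side")[:,:,::-1];cv2.imwrite("pics/s8full.png",im);t=ctrl.snapshot("top")[:,:,::-1];cv2.imwrite("pics/t8full.png",t)
E
```

```text
28.4 [ 0.45139894 -0.01075387  0.0695818 ] [-120.50949863  -12.74448648] [-0.34792729  0.25824402 -2.10530587] [ 0.09858377 -0.06458074 -0.06499965] 0.0037391192228637383 [-179.67604484    0.18635682 -103.7271054 ]
mm [-262.6  102.7    0.3] rot [-0.32  0.19 -0.03]
[0.41396696 0.2687203 ] 0.49353747699162204
```

Call:
apply_moves([
  {"fingers":0,"delta_pos":[-20,8,0],"angular":[0,0,0]},
  {"fingers":0,"delta_pos":[-52,20,0],"angular":[0,0,0]},
  {"fingers":0,"delta_pos":[-88,34,0],"angular":[0,0,0]},
  {"fingers":0,"delta_pos":[-124,48,0],"angular":[0,0,0]},
  {"fingers":0,"delta_pos":[-160,62,0],"angular":[0,0,0]},
  {"fingers":0,"delta_pos":[-196,76,0],"angular":[0,0,0]},
  {"fingers":0,"delta_pos":[-228,89,0],"angular":[0,0,0]},
  {"fingers":0,"delta_pos":[-250,98,0],"angular":[0,0,0]},
  {"fingers":0,"delta_pos":[-262,102,0],"angular":[-0.3,0.2,0]},
  {"fingers":0,"delta_pos":[-262.5,102.5,0],"angular":[-0.3,0.2,0]},
])

```text
clock: 29.5
tool_pos: [0.413, 0.2692, 0.0674]
orientation: [179.9, -0.2, -103.6]
force: [-0.4, -0.3, -1.3]
opening: 0.0037
gripper_force: 28.5
```

```bash
python3 - <<'E'
from h import *
im=ctrl.snapshot("side")[:,:,::-1];o=ctrl.get_obs();P=o['tool_pos'];print(o['clock'],P,o['orientation'],o['force'])
cv2.imwrite("pics/s9full.png",im);t=ctrl.snapshot("top")[:,:,::-1];cv2.imwrite("pics/t9full.png",t)
c,s=np.cos(TY),np.sin(TY);C=np.array([P[0]+.0305*c,P[1]+.0305*s]);zb=P[2]+.0064+.004
print("cup centre est",C,"bottom z",zb)
# expected rim ellipse in side view, drawn
v=im.copy()
A=np.linspace(0,2*np.pi,60)
S=6;x0,y0=255,215;v=cv2.resize(im[y0:y0+100,x0:x0+120],None,fx=S,fy=S,interpolation=cv2.INTER_CUBIC)
for z,col in((zb+.042,(0,255,255)),(zb,(255,0,255))):
    for a in A: cv2.circle(v,tuple(((proj("side",[C[0]+.032*np.cos(a),C[1]+.032*np.sin(a),z])+.5-[x0,y0])*S).astype(int)),1,col,-1)
for a in A: cv2.circle(v,tuple(((proj("side",[.4433+.05*np.cos(a),.2616+.05*np.sin(a),.008])+.5-[x0,y0])*S).astype(int)),1,(0,255,0),-1)
cv2.imwrite("pics/v9.png",v[:600,:800])
delta([.414,.2687,P[2]],-103.7)
E
```

```text
29.55 [0.41282372 0.26814047 0.06742416] [ 179.85206916   -0.2135966  -103.67379833] [ 0.39382679 -1.16164582 -1.48907498]
cup centre est [0.44245676 0.26092017] bottom z 0.07782416411959082
mm [-1.5 -0.9  0.1] rot [ 0.15 -0.21 -0.02]
```

View pics/v9.png

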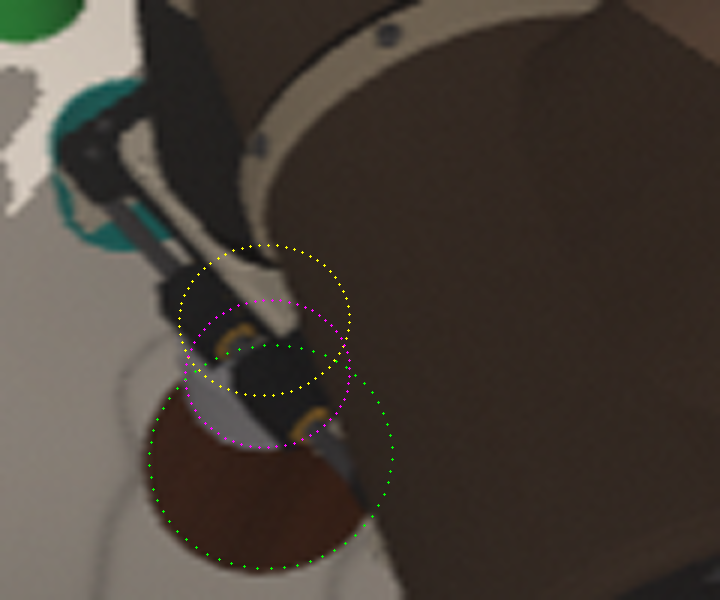

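Cup and coaster match their predicted outlines (cup base and coaster rim both within about half a pixel). Lowering it now.

Call:
apply_moves([
  {"fingers":0,"delta_pos":[-1,-0.7,12],"angular":[0,0,0]},
  {"fingers":0,"delta_pos":[-1,-0.7,27],"angular":[0,0,0]},
  {"fingers":0,"delta_pos":[-1,-0.7,40],"angular":[0,0,0]},
  {"fingers":0,"delta_pos":[-1,-0.7,50],"angular":[0,0,0]},
  {"fingers":0,"delta_pos":[-1,-0.7,57],"angular":[0,0,0]},
  {"fingers":0,"delta_pos":[-1,-0.7,62],"angular":[0,0,0]},
  {"fingers":0,"delta_pos":[-1,-0.7,64],"angular":[0,0,0]},
  {"fingers":0,"delta_pos":[-1,-0.7,65],"angular":[0,0,0]},
])

```text
clock: 30.4
tool_pos: [0.4142, 0.2691, 0.0035]
orientation: [179.9, -0.1, -103.7]
force: [0.9, 0.9, -0.7]
opening: 0.004
gripper_force: 28.5
```

Call:
apply_moves([
  {"fingers":0,"delta_pos":[0,0,0.6],"angular":[0,0,0]},
  {"fingers":0,"delta_pos":[0,0,1.2],"angular":[0,0,0]},
  {"fingers":0,"delta_pos":[0,0,1.8],"angular":[0,0,0]},
  {"fingers":0,"delta_pos":[0,0,2.4],"angular":[0,0,0]},
  {"fingers":0,"delta_pos":[0,0,2.4],"angular":[0,0,0]},
])

```text
clock: 30.9
tool_pos: [0.4141, 0.2691, 0.0011]
orientation: [179.9, -0.1, -103.7]
force: [0.3, -0.1, -1.1]
opening: 0.0038
gripper_force: 28.5
```

```bash
python3 - <<'E'
from h import *
o=ctrl.get_obs();P=o['tool_pos'];print(o['clock'],P,o['orientation'],o['force'],o['moment']);delta([.414,.2687,-.0024],-103.7)
E
```

```text
30.9 [0.41406995 0.26907395 0.00112671] [ 1.79913156e+02 -9.48031225e-02 -1.03708951e+02] [ 0.32365548 -0.07873439 -1.11440159] [ 0.1309523  -0.03999705  0.04261441]
mm [ 0.4 -0.   3.5] rot [ 0.09 -0.09 -0.01]
```

Call:
apply_moves([
  {"fingers":0,"delta_pos":[0.3,0,0.6],"angular":[0,0,0]},
  {"fingers":0,"delta_pos":[0.3,0,1.2],"angular":[0,0,0]},
  {"fingers":0,"delta_pos":[0.3,0,1.8],"angular":[0,0,0]},
  {"fingers":0,"delta_pos":[0.3,0,2.2],"angular":[0,0,0]},
  {"fingers":0,"delta_pos":[0.3,0,2.6],"angular":[0,0,0]},
  {"fingers":0,"delta_pos":[0.3,0,2.6],"angular":[0,0,0]},
])

```text
clock: 31.5
tool_pos: [0.414, 0.2687, -0.0016]
orientation: [179.9, -0.1, -103.7]
force: [0.7, -1.0, -1.0]
opening: 0.004
gripper_force: 28.5
```

Call:
apply_moves([
  {"fingers":0,"delta_pos":[0,0,0.3],"angular":[0,0,0]},
  {"fingers":0,"delta_pos":[0,0,0.6],"angular":[0,0,0]},
  {"fingers":0,"delta_pos":[0,0,0.8],"angular":[0,0,0]},
  {"fingers":0,"delta_pos":[0,0,0.8],"angular":[0,0,0]},
])

```text
clock: 31.9
tool_pos: [0.414, 0.2688, -0.0022]
orientation: [179.9, -0.1, -103.7]
force: [-0.8, -0.3, 0.1]
opening: 0.0042
gripper_force: 28.5
```

Call:
apply_moves([
  {"fingers":0,"delta_pos":[0,0,0.2],"angular":[0,0,0]},
  {"fingers":0,"delta_pos":[0,0,0.3],"angular":[0,0,0]},
  {"fingers":0,"delta_pos":[0,0,0.3],"angular":[0,0,0]},
])

```text
clock: 32.2
tool_pos: [0.414, 0.2687, -0.0024]
orientation: [179.9, -0.1, -103.7]
force: [-2.9, -0.7, 6.2]
opening: 0.0039
gripper_force: 28.6
```

Call:
apply_moves([
  {"fingers":4,"delta_pos":[0,0,-0.2],"angular":[0,0,0]},
  {"fingers":6,"delta_pos":[0,0,-0.2],"angular":[0,0,0]},
  {"fingers":9,"delta_pos":[0,0,-0.2],"angular":[0,0,0]},
  {"fingers":14,"delta_pos":[0,0,-0.2],"angular":[0,0,0]},
  {"fingers":20,"delta_pos":[0,0,-0.2],"angular":[0,0,0]},
  {"fingers":20,"delta_pos":[0,0,-0.2],"angular":[0,0,0]},
  {"fingers":20,"delta_pos":[0,0,-0.2],"angular":[0,0,0]},
])

```text
clock: 32.9
tool_pos: [0.414, 0.2688, -0.0024]
orientation: [179.9, -0.1, -103.7]
force: [0.5, 0.6, 0.5]
opening: 0.0199
gripper_force: 0.0
```

Call:
apply_moves([
  {"fingers":20,"delta_pos":[0,0,-5],"angular":[0,0,0]},
  {"fingers":20,"delta_pos":[0,0,-15],"angular":[0,0,0]},
  {"fingers":20,"delta_pos":[0,0,-30],"angular":[0,0,0]},
  {"fingers":20,"delta_pos":[0,0,-50],"angular":[0,0,0]},
  {"fingers":20,"delta_pos":[0,0,-80],"angular":[0,0,0]},
  {"fingers":20,"delta_pos":[0,0,-120],"angular":[0,0,0]},
  {"fingers":20,"delta_pos":[35,0,-150],"angular":[0,0,0]},
  {"fingers":20,"delta_pos":[75,0,-170],"angular":[0,0,0]},
  {"fingers":20,"delta_pos":[115,-10,-180],"angular":[0,0,0]},
  {"fingers":20,"delta_pos":[150,-20,-180],"angular":[0,0,0]},
])

```text
clock: 33.9
tool_pos: [0.3984, 0.1176, 0.1806]
orientation: [-179.9, 0.1, -103.6]
force: [0.3, 1.3, -0.0]
opening: 0.0201
gripper_force: 0.0
```

Call:
apply_moves([
  {"fingers":20,"delta_pos":[40,0,0],"angular":[0,0,0]},
  {"fingers":20,"delta_pos":[80,0,0],"angular":[0,0,0]},
  {"fingers":20,"delta_pos":[120,0,0],"angular":[0,0,0]},
  {"fingers":20,"delta_pos":[120,0,0],"angular":[0,0,0]},
])

```text
clock: 34.3
tool_pos: [0.368, -0.0012, 0.1788]
orientation: [179.9, -0.1, -103.9]
force: [-0.0, -0.1, 0.2]
opening: 0.02
gripper_force: 0.0
```

```bash
python3 - <<'E'
from h import *
o=ctrl.get_obs();print(o['clock'],o['tool_pos'],o['force'])
t=ctrl.snapshot("top")[:,:,::-1];cv2.imwrite("pics/tA.png",t);s=ctrl.snapshot("side")[:,:,::-1];cv2.imwrite("pics/sA.png",s)
H=cv2.cvtColor(np.ascontiguousarray(t),cv2.COLOR_BGR2HSV)
for j in range(214,262): print(j,''.join('C' if H[j,i,1]>110 and H[j,i,2]<100 else ('#' if H[j,i,2]<60 else '.') for i in range(205,255)))
E
```

```text
34.3 [ 0.36799927 -0.00119301  0.1788117 ] [-0.00321031 -0.1289587   0.22059235]
214 ..................................................
215 ..................................................
216 ..................................................
217 ..................................................
218 ..................................................
219 ..................................................
220 ..................................................
221 ..................................................
222 ...................#CCCCCCC.......................
223 ................#CCCCCCCCCCCCC....................
224 ..............CCCCCCCCCCCCCCCCCC..................
225 .............CCCCCCCCCCCCCCCCCCCCC................
226 ............CCCCCCCCCCCCCCCCCCCCCCC...............
227 ...........CCCCCC#......###CCCCCCCCC..............
228 ..........CCCC#.............#CCCCCCCC.............
229 .........CCCC#...............##CCCCCC.............
230 .........CC#...................#CCCCCC............
231 ........CC#.....................#CCCCC............
232 ........CC...............
[... 920 characters left out ...]
....................CCCCC...............
250 ............................#CCCCC................
251 ..........................#CCCCC..................
252 ................#.......#CCCCCC...................
253 .................#CCCCCCCCCC......................
254 .....................CCC..........................
255 ..................................................
256 ..................................................
257 ..................................................
258 ..................................................
259 ..................................................
260 ..................................................
261 ..................................................
```

```bash
python3 - <<'E'
from h import *
t=cv2.imread("pics/tA.png");H=cv2.cvtColor(t,cv2.COLOR_BGR2HSV)
C=np.array([.4433,.2616]);ip=ray("top",(227.7,237.9),.008);print(ip)
print("rim expected",proj("top",[*ip[:2],.05]))
m=(H[:,:,1]<70)
# right inner boundary: grey->coaster transitions around the disc
e=[]
for a in np.linspace(-np.pi*.75,np.pi*.42,40):
    for r in np.arange(8,18,.25):
        p=(226+r*np.cos(a),239+r*np.sin(a));i,j=int(round(p[0])),int(round(p[1]))
        if H[j,i,1]>100: e.append(p);break
e=np.array(e);r=least_squares(lambda q:np.hypot(e[:,0]-q[0],e[:,1]-q[1])-q[2],[226,239,12],loss='soft_l1')
print(r.x,ray("top",r.x[:2],.05)-ip)
# everything else unchanged? compare with first picture
d=cv2.absdiff(t,cv2.imread("pics/top0.png")).max(2)
n,l,st,c=cv2.connectedComponentsWithStats((cv2.GaussianBlur(d,(5,5),0)>30).astype(np.uint8))
print([(x[:4].tolist(),int(x[4])) for x in st[1:] if x[4]>40])
# side view cup ellipse check
s=cv2.imread("pics/sA.png");P=[*(ip[:2]),.05];u,v=proj("side",P).round().astype(int);Hs=cv2.cvtColor(s,cv2.COLOR_BGR2HSV)
for j in range(v-16,v+36,2): print(''.join('C' if Hs[j,i,1]>110 and Hs[j,i,2]<100 else ('#' if Hs[j,i,2]<85 else ('o' if Hs[j,i,2]<115 else'.')) for i in range(u-24,u+28)))
E
```

```text
[0.44293184 0.26187226 0.008     ]
rim expected [224.81044366 238.85655342]
[226.60929647 238.93629455  13.13096993] [-0.00029418 -0.00484754  0.042     ]
[([312, 137, 51, 38], 906), ([333, 168, 28, 37], 552), ([309, 179, 19, 19], 291), ([376, 202, 209, 198], 14265), ([213, 227, 26, 25], 521), ([317, 233, 37, 29], 739), ([166, 257, 324, 143], 19096), ([0, 292, 22, 13], 205), ([0, 305, 40, 58], 1409), ([34, 314, 51, 49], 1244), ([413, 346, 15, 16], 124), ([240, 348, 7, 12], 51), ([303, 385, 34, 15], 205)]
oooooooooooooooooooooooooooooooooooooooooooooooooooo
oooooooooooooooooooooooooooooooooooooooooooooooooooo
oooooooooooooooooooooooooooooooooooooooooooooooooooo
ooooooooooooooooooooo#########oooooooooooooooooooooo
ooooooooooooooooo################ooooooooooooooooooo
oooooooooooo#########################ooooooooooooooo
oooooooooo#C###########################ooooooooooooo
oooooooo#CC##########o################CC#ooooooooooo
oooooo#CCC###########o#################CC#oooooooooo
ooooo#CCCC#######oo##o##ooo#####o#####CCCC#ooooooooo
oooo#CCCCCC######ooo###o#o#o#o#o#######CCCC#oooooooo
oooo#CCCCCC#####oooooo#####o####o######CCCC#oooooooo
ooo##CCCCCC######oooooo##o###o########CCCCCCoooooooo
ooo##CCCCCC########ooooo##oo#o########CCCCC#oooooooo
oooo#CCCCCCC########ooo###oo##########CCCCC#oooooooo
oooo#CCCCCCCC########################CCCCCCooooooooo
ooooo#CCCCCCCC#####################CCCCCCC#ooooooooo
oooooo#CCCCCCCCC#################CCCCCCCC#oooooooooo
ooooooo#CCCCCCCCCCCC#####o###CCCCCCCCCC#oooooooooooo
ooooooooo#CCCCCCCCCCCCCCCCCCCCCCCCCCCC#ooooooooooooo
ooooooooooo#CCCCCCCCCCCCCCCCCCCCCCC##ooooooooooooooo
oooooooooooooo##CCCCCCCCCCCCCCCC#ooooooooooooooooooo
oooooooooooooooooooo#######ooooooooooooooooooooooooo
oooooooooooooooooooooooooooooooooooooooooooooooooooo
oooooooooooooooooooooooooooooooooooooooooooooooooooo
oooooooooooooooooooooooooooooooooooooooooooooooooooo
```

```bash
python3 -c "
from plant import ctrl
print(ctrl.close_job())"
```

```text
the job is handed in; nothing more can be done
None
```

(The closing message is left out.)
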